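Strip the bottle rack's drip tub and dry its basket

TASK

Take the drying rack's drip tub apart for drying: unhook the green cover from its two screw heads (lift it, then draw it forward off the heads) and set it down flat on the grey mat, handle up, lengthwise on the mat and not hanging over its edges. Then lift the blue basket out of the tub, stand it on the bare counter and let go, take hold of it again by its end and slide it lengthwise into the white drying dock until it meets the stop at the back. Set things down without dropping them, and leave the bottle, the clear caps, the spoon and the cup where they are.

Things in the scene. Friction and masses are not known exactly. Their poses are not given: they have to be found in the camera images.
- rack: White drying rack, fixed. Origin: counter level under the centre of the tub at its foot; x points to the uprights behind it (away from the robot), y along the tub, z up. Tub 76 (x) by 196 (y) by 67 mm high, walls and floor 4 thick. Crossbar at x 64-78, z 80-122 mm. Two uprights 190 mm high at x 74, y -112 and 112 mm; their angled pegs point back and up, to x 140, z 220 mm.
- screw_mid (a point): Midway between the rack's two screw heads, on their axes' height (z 101 mm), x 54 mm in the rack's frame; axes as the rack's. The heads sit 65 mm either side of it along y and point to -x: 14 mm in diameter, 4 mm thick (x 52-56 mm), on shanks 6 mm thick that run back to the crossbar.
- cover: Loose green L-shaped cover, 180 g. Origin: centre of the plate's underside. Plate 100 (x) by 200 (y) by 4 mm. At its +x edge a flange (x 45-50) rises to z 50 mm, with keyholes at y -65 and 65: a 22 mm square opening (z 7-29), above it a 9 mm wide slot up to z 39. At the start it lies on the tub's rim at (12.5, 0, 67) mm in the rack's frame, at the rack's yaw, the shanks in the slots.
- cover_grip (a point): Near the cover's centre of mass, in the middle of its grey handle bar: (17, 0, 31) mm from the cover's origin, axes as the cover's. Bar along x, 12 mm wide (y), x -15 to 41, z 24-38 mm. Unhooking: raise the cover 16 mm (12 to 19 will do; it stops at about 24) so that the heads face the square openings, then draw it over 14 mm along the rack's -x; then it is free to lift.
- basket: Loose blue open tray, 160 g, 180 (x) by 62 (y) mm, walls 36 mm high. Origin: centre of its underside. Floor and long walls 4 mm thick, end walls 9 mm (x 81-90 at both ends; it is the same either way round). At the start it lies in the tub under the cover, its x along the rack's y, underside at z 4 mm, with 3 to 4 mm of play all round, so only its bridge can be grasped there.
- basket_grip (a point): Middle of the basket's bridge handle, 53 mm above the basket's origin, axes as the basket's. The bridge crosses the middle of the tray: a bar 14 mm wide (x), 62 mm long (y), z 48-58 mm.
- dock: White drying dock, a low tunnel fixed to the counter. Origin: middle of the mouth at counter level; x points into the bay, y across, z up. Bay open to -x, 78 mm wide, 74 high, 118 deep to the stop; its floor is the bare counter. Outside 122 wide, 130 high, x 0 to 135 mm. With the basket home its origin is at x 28 mm and 62 mm of it stand out, so it must be held by the near end.
- mat: Grey drying mat fixed to the counter, 260 (x) by 156 (y) by 4 mm thick. Origin: centre of its underside.
- bottle: Wide-neck bottle, cream with blue collar, 64 mm in diameter, 130 mm high, standing. Origin: centre of its underside. Not to be disturbed.
- cap_a: Clear dome cap, 60 mm in diameter, 50 mm high, standing on the near side of the counter. Origin: centre of its underside. Not to be disturbed.
- cap_b: Second clear dome cap, the same as the first. Not to be disturbed.
- spoon: Blue spoon, 150 mm long, lying on the counter beyond the mat. Origin near its middle, at the counter. Not to be disturbed.
- cup: White cup, 70 mm in diameter, 80 mm high, standing on the near side of the mat. Origin: centre of its underside. Not to be disturbed.
There are look-alikes about, which are no part of the job. What is meant by the cover is not red or yellow, and is the larger of those in its own colour.

How it is judged:
On the way, in this order (a step that is already met when the one before it is completed fails the run):
1. the cover is off the rack and lies released, flat and handle up, lengthwise on the mat (x of cover in the frame of mat between -0.03 and 0.03 m and y of cover in the frame of mat between -0.028 and 0.028 m and z of cover in the frame of mat below 0.009 m and angle between cover's own z axis and vertical below 0.06 rad and angle between the y axis of cover and the x axis of mat, either way round below 0.3 rad and linear speed of cover below 0.02 m/s and contact force between the fingers and cover below 0.2 N), for 0.2 s.
2. the basket is out of the tub and stands on the bare counter, let go (height (world z) of basket below 0.006 m and angle between basket's own z axis and vertical below 0.06 rad and linear speed of basket below 0.02 m/s and contact force between the fingers and basket below 0.2 N and horizontal distance between basket and rack above 0.13 m and x of basket in the frame of dock below 0.012 m), for 0.15 s.
3. the basket is home in the dock (x of basket in the frame of dock between 0.019 and 0.035 m and y of basket in the frame of dock between -0.012 and 0.012 m and angle between the x axis of basket and the x axis of dock, either way round below 0.2 rad and height (world z) of basket below 0.006 m and angle between basket's own z axis and vertical below 0.06 rad), for 0.1 s.
At the end, for the whole second after the job is handed in: Cover flat on the mat, handle up, lengthwise (within 0.3 rad), its centre within 30 mm along and 28 mm across of the mat's centre; basket flat on the counter in the dock, within 9 mm of the stop, 12 mm of the centre line and 0.2 rad of straight; both released and at rest (all of step 1 and all of step 3 and linear speed of basket below 0.02 m/s and contact force between the fingers and basket below 0.2 N); the robot touches nothing.
It fails at once if the bottle, a cap, the spoon or the cup was pushed aside (more than 30 mm) (distance of any of bottle, cap_a, cap_b, spoon, cup from where it was at the start of the episode above 0.03 m).
It fails at once if the cover was dropped (fell freely instead of being set down) (linear speed of cover above 0.6 m/s and contact force between the fingers and cover below 0.05 N).
It fails at once if the basket was dropped (fell freely instead of being set down) (linear speed of basket above 0.6 m/s and contact force between the fingers and basket below 0.05 N).
It also fails if it takes over 70 s, if anything falls off the work surface, if the arm or the gripper's body presses on something with over 40 N, if the wrist force passes 120 N, or if a joint passes its speed limit or range.

ROBOT

A 6-joint arm with a two-finger parallel gripper is mounted at the origin on the work surface. World frame = base frame: x ahead of the robot, y to its left, z up, the work surface at z = 0. Lengths are in m, angles in rad, forces in N, time in s.
With the tool pointing down it reaches from about 0.375 to 0.975 m from the base axis. Payload 3.8 kg.
Tool frame: the origin (TCP) lies at the very end of the fingers, on their centre line; the grasp point (between the pads) lies 19 mm behind it (bot.grip_point_offset is the distance from the TCP to the grasp point, in m); z points along the fingers, x is the direction in which the jaws open and shut, and the axes are right-handed (so a half turn about z gives the same grasp; the last joint's range is limited). The gripper opens to 85 mm and grips with 20 to 120 N. Pads are 22 mm wide; open, the fingers measure 114 mm over their backs; the gripper's body (76 mm by 85 mm) begins 54 mm behind the grasp point. The pads swing forward as they close: fully open they stand 13 mm farther back than shut.
Start: joints at [-1.153, 0.264, 1.604, -0, 1.274, -0.037], TCP at [0.297, -0.606, 0.205] pointing down, gripper open.
Joint ranges: [-2.63, 2.63], [-0.94, 2.18], [0.31, 2.57], [-1.31, 4.45], [0, 2.66], [-2.55, 2.55]. Speed limits (rad/s): [2.57, 2.57, 3.14, 3.14, 3.14, 3.14].

INTERFACE

Orientations are given as a rotation vector (axis times angle).
In Python, from workcell import bot, read_camera gives the robot as it stands.
- The arm moves only by the tool arm_command, never from a script. Its argument "rows" is a list of rows, each an object with "delta_rot": the turn, a rotation vector about the tool's x, y, z in rad, a list of three; "xyz": the shift along the tool's x, y, z in m, a list of three; "gripper": the finger opening in m, from 0 to 0.0854. A call has 1 to 12 rows; each row shifts and turns the commanded pose from where the row before left it, along the tool's axes as they then stand; what a row does not reach is not made up. A row lasts 1/10 s, in which the tool goes at most 50 mm and 8.59 degrees, less where a joint would pass 70% of its speed; a pose out of reach is approached as far as the arm can. A call is refused whole if a number of a shift passes 0.05 or a number of a turn 0.15, either way. A call with a gripper value outside its range is refused whole. The fingers move at their own pace and stop on an object; "force" is the grip in N (left out, the last holds). Time passes only in rows, so rows that do not move let the fingers close. It gives the time, the measured TCP pose, the force and the opening at its end, in the units of the state.
- bot.read_state(): the state, without advancing time (a new reading comes with each control period).
- read_camera(name): name is "scene" or "side" or "wrist"; returns a dict with "pixels" (384x512x3 uint8, red, green, blue), "range_z" (384x512 float32, m along the optical axis (not along the pixel's ray), 0 where there is no reading), "intrinsics" (3x3 intrinsics, pixels), "camera_from_world" (4x4, takes a point from world to camera coordinates). Camera axes: x right, y up, looking along -z (the intrinsics and any distortion apply to the point x, -y, -z); pixel columns grow to the right and rows downward; lengths in m; the calibration is good to about 2 mm. A picture is of the moment at which its call begins.
- bot.finish_job(): hands the job in, once; it reports no verdict.
The state is a dict: "time": time; "q": joint angles; "joint_vel": joint speeds; "joint_torque": joint torques, N m; "tool_pos": TCP position; "tcp_rot": TCP orientation; "wrist_force": force on the tool from outside, world axes, zero at the start; "torque": the same for the moment, N m; "width": opening from 0.0 (shut) to 1.0 (fully open).
Only numpy, scipy, OpenCV 4.12 (cv2) and the standard library are available. Lean on these libraries where they do the work, as an engineer would, in place of code of your own. Each camera call takes 0.05 s, during which the arm holds its last target.

## Working session

There is one attempt and no reset: what is moved stays moved. The work goes in short steps, Python scripts to look and compute and a tool call to move; the robot and the scene stay as the last step left them, time stands still between calls to the robot, and variables do not carry over. Pictures are saved under pics/ and viewed, and the job is handed in when it is done.

Besides the shell and the picture viewer there is one more tool, called after "Request:" in YAML: its name, and indented under it one key for each argument. arm_command: Moves the arm, as the interface text tells. Its arguments: {"type":"object","properties":{"rows":{"type":"array","items":{"type":"object","properties":{"delta_rot":{"type":"array","items":{"type":"number"}},"xyz":{"type":"array","items":{"type":"number"}},"gripper":{"type":"number"}}}},"force":{"type":"number"}},"required":["rows"]}

```bash
ls; mkdir -p pics; cat > h.py <<'E'
import numpy as np, cv2
from workcell import bot, read_camera
from scipy.spatial.transform import Rotation as R
def grab(n):
    return read_camera(n)
def pts(c):
    z=c["range_z"]; K=c["intrinsics"]; h,w=z.shape
    u,v=np.meshgrid(np.arange(w),np.arange(h))
    x=(u-K[0,2])/K[0,0]*z; y=(v-K[1,2])/K[1,1]*z
    P=np.stack([x,-y,-z,np.ones_like(z)],-1)
    W=P@np.linalg.inv(c["camera_from_world"]).T
    W=W[...,:3]; W[z==0]=np.nan
    return W
def proj(c,p):
    q=c["camera_from_world"]@np.append(p,1); K=c["intrinsics"]
    return K[0,0]*q[0]/-q[2]+K[0,2], K[1,1]*(-q[1])/-q[2]+K[1,2]
def save(n,im,s=1):
    im=im[...,::-1]
    if s!=1: im=cv2.resize(im,None,fx=s,fy=s,interpolation=cv2.INTER_CUBIC)
    cv2.imwrite("pics/"+n+".png",im)
E
python3 - <<'E'
from h import *
s=bot.read_state(); print(s)
for n in ["scene","side","wrist"]:
    c=grab(n); save("a_"+n,c["pixels"],1.5); np.savez("a_"+n+".npz",**c); print(n,c["intrinsics"].tolist(),np.linalg.inv(c["camera_from_world"]).round(3).tolist(),(c["range_z"]>0).mean(), [k for k in c])
E
```

```text
pics
{'time': 0.0, 'q': array([-1.15291161e+00,  2.64752573e-01,  1.60541085e+00, -2.43221265e-05,
        1.27371096e+00, -3.69049873e-02]), 'joint_vel': array([ 9.26147792e-05, -1.31516075e-03, -1.80186152e-04, -9.92186116e-04,
        1.74638440e-04, -2.38507319e-04]), 'joint_torque': array([-3.41455074e-03, -5.15123892e+01, -3.67313039e+01,  5.54910741e-05,
        1.31290656e-02,  6.21314967e-06]), 'tool_pos': array([ 0.29616657, -0.60565042,  0.2037426 ]), 'tcp_rot': array([-2.66399342,  1.66277551,  0.00298766]), 'wrist_force': array([-0.68255412, -0.49263466, -0.21789068]), 'torque': array([ 0.03104791,  0.05697183, -0.00054933]), 'width': 1.000289902492307}
scene [[393.9509884525906, 0.0, 250.82565317418621], [0.0, 393.9509884525906, 197.6764292758027], [0.0, 0.0, 1.0]] [[0.789, -0.393, 0.472, 1.195], [0.614, 0.53, -0.585, -0.647], [-0.021, 0.751, 0.66, 0.979], [0.0, 0.0, 0.0, 1.0]] 0.9948679606119791 ['pixels', 'range_z', 'intrinsics', 'camera_from_world']
side [[372.62023765900517, 0.0, 252.4389023635586], [0.0, 372.62023765900517, 189.90233526517645], [0.0, 0.0, 1.0]] [[-0.792, 0.33, -0.514, -0.088], [-0.611, -0.411, 0.677, 1.011], [0.012, 0.85, 0.527, 0.751], [0.0, 0.0, 0.0, 1.0]] 0.99468994140625 ['pixels', 'range_z', 'intrinsics', 'camera_from_world']
wrist [[318.5704546300069, 0.0, 256.68691657336507], [0.0, 318.5704546300069, 194.7631756189297], [0.0, 0.0, 1.0]] [[0.439, 0.857, 0.271, 0.365], [-0.899, 0.419, 0.129, -0.571], [-0.003, -0.3, 0.954, 0.372], [0.0, 0.0, 0.0, 1.0]] 0.9958648681640625 ['pixels', 'range_z', 'intrinsics', 'camera_from_world']
```

View pics/a_scene.png

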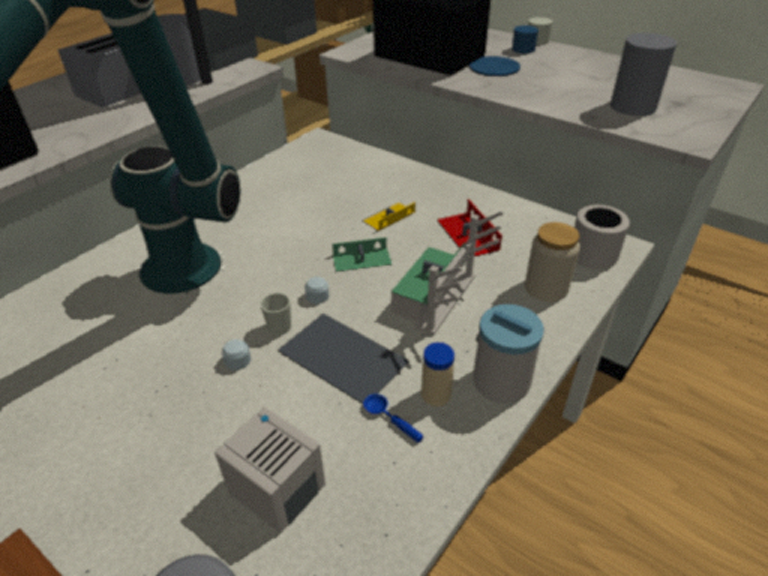

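View pics/a_side.png

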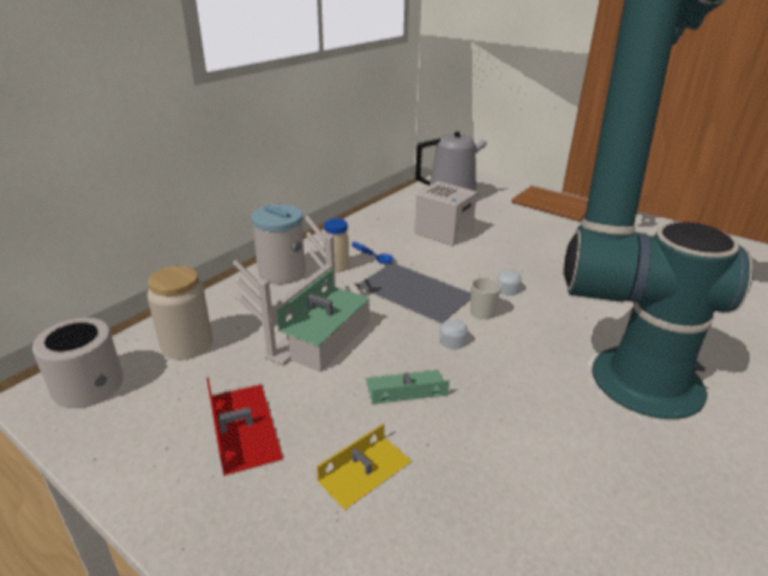

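View pics/a_wrist.png

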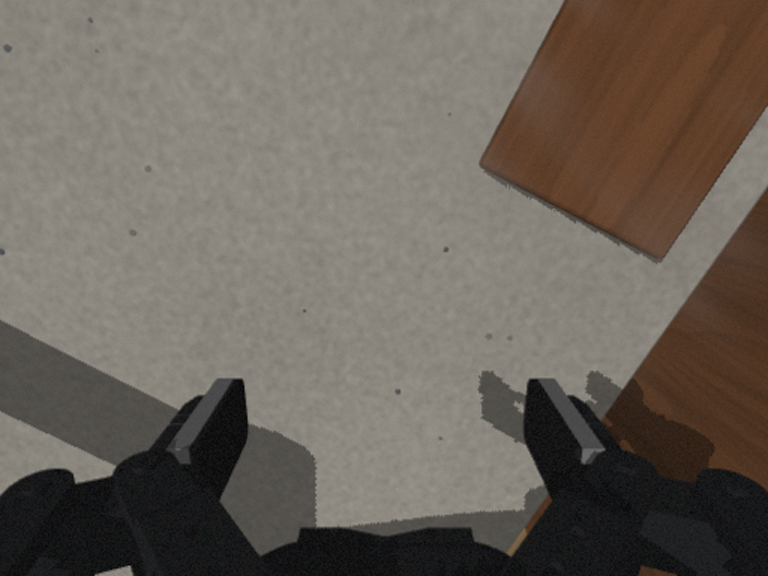

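The cover candidates, in scene picture pixels at 1.5x, are the green L on the rack (430,275), a smaller green L (362,255), a red L (470,228) and a yellow L (390,215). The description points to the green one on the rack. Next I'll check it in a crop and measure.

```bash
python3 - <<'E'
from h import *
S={n:dict(np.load("a_%s.npz"%n)) for n in ["scene","side"]}
c=S["scene"];a=cv2.resize(c["pixels"][130:230,240:350],(440,400),interpolation=cv2.INTER_CUBIC)
b=cv2.resize(c["pixels"][255:365,130:240],(400,400),interpolation=cv2.INTER_CUBIC)
save("crop1",np.hstack([a[:400,:400],b]))
# topdown height-coloured map, x 0.2..1.1 (up), y -0.8..0.6 
res=0.0025
for n in S:
    c=S[n];W=pts(c);im=c["pixels"]
    x0,x1,y0,y1=0.1,1.1,-0.9,0.5
    T=np.zeros((int((x1-x0)/res),int((y1-y0)/res),3),np.uint8);H=np.full(T.shape[:2],-1.)
    for p,col in zip(W.reshape(-1,3),im.reshape(-1,3)):
        if not np.isfinite(p).all():continue
        i=int((x1-p[0])/res);j=int((y1-p[1])/res)
        if 0<=i<T.shape[0] and 0<=j<T.shape[1] and p[2]>H[i,j] and p[2]<0.3: H[i,j]=p[2];T[i,j]=col
    np.save("H_%s.npy"%n,H)
    for g in range(1,11):
        cv2.putText(T,"%.1f"%(g/10),(0,int((x1-g/10)/res)),0,.4,(255,255,0));T[min(int((x1-g/10)/res),T.shape[0]-1),::8]=(255,255,0)
    for k in range(-8,5):
        cv2.putText(T,"%.1f"%(k/10),(int((y1-k/10)/res),10),0,.35,(0,255,255));T[::8,int((y1-k/10)/res)]=(0,255,255)
    save("top_"+n,T,1.4)
E
```

```text
(no output)
```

View pics/crop1.png

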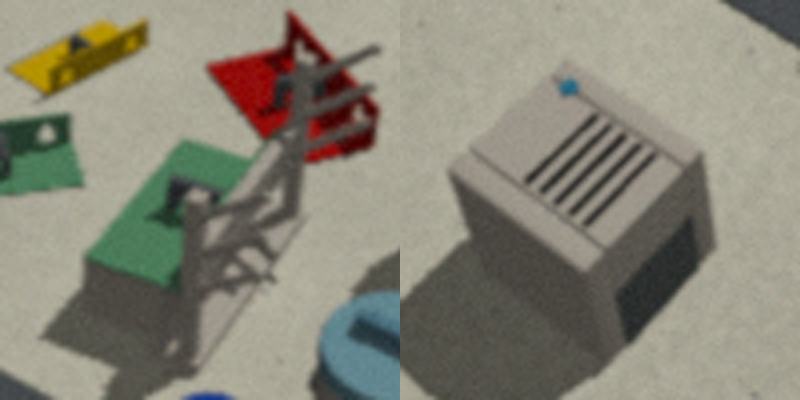

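View pics/top_scene.png

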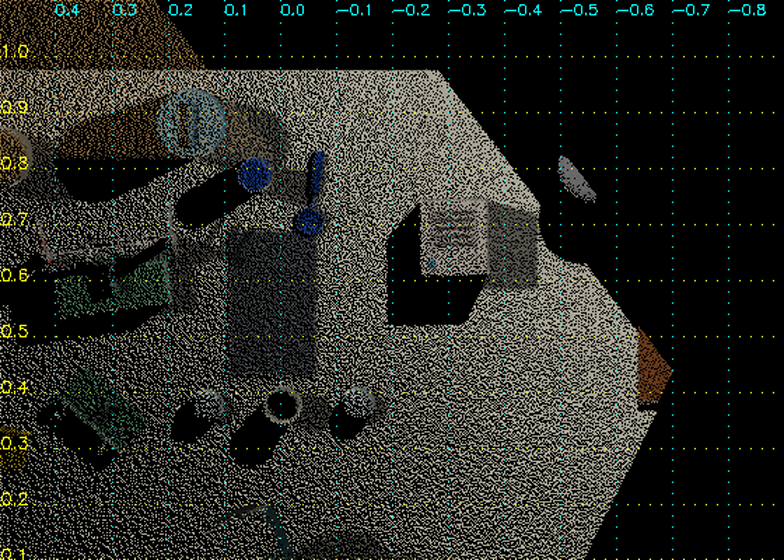

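View pics/top_side.png

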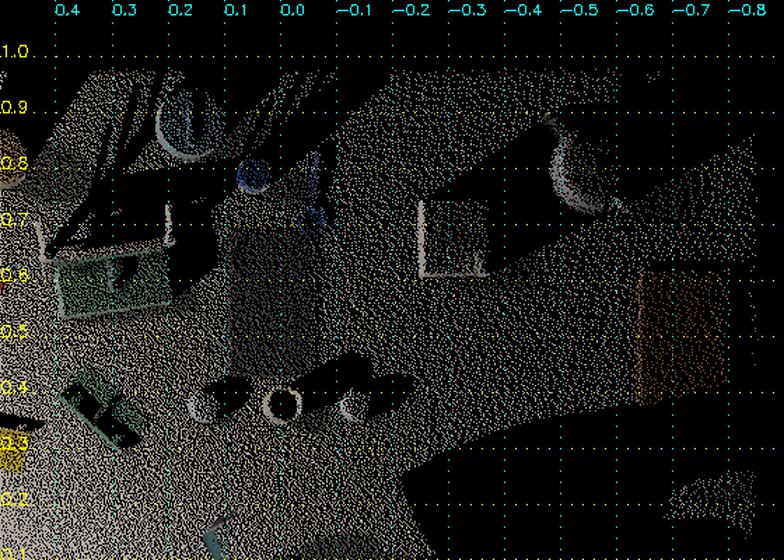

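The crop confirms the larger green L hooked on the rack. The dock is the toaster-like box, and its dark mouth faces world +x. Now precise measurements.

```bash
cat >> h.py <<'E'
def rect(P):
    (cx,cy),(w,h),a=cv2.minAreaRect((P[:,:2]*1000).astype(np.float32)); return (round(cx,1),round(cy,1)),(round(w,1),round(h,1)),round(a,2)
E
python3 - <<'E'
from h import *
s=bot.read_state();print(R.from_rotvec(s["tcp_rot"]).as_matrix().round(3))
for n in ["scene","side"]:
    c=dict(np.load("a_%s.npz"%n));W=pts(c);hsv=cv2.cvtColor(c["pixels"],cv2.COLOR_RGB2HSV);z=W[...,2]
    t=(np.abs(W[...,0]-.4)<.1)&(np.abs(W[...,1]+.3)<.1); print(n,"table",np.nanmedian(z[t]),np.nanstd(z[t]))
    g=(hsv[...,0]>45)&(hsv[...,0]<85)&(hsv[...,1]>70)&(W[...,0]>.5)&(W[...,0]<.75)&(W[...,1]>.15)
    m=g&(z>.066)&(z<.077); m=cv2.morphologyEx(m.astype(np.uint8),cv2.MORPH_OPEN,np.ones((3,3)))>0
    print("plate",m.sum(),np.median(z[m]),rect(W[m]))
    f=g&(z>.08); print("flange",f.sum(),rect(W[f]) if f.sum() else 0, np.percentile(z[f],[1,99]) if f.sum() else 0)
    if f.sum():
        P=W[f]; k=np.polyfit(P[:,1],P[:,0],1); print("flange line slope",np.degrees(np.arctan(k[0])),k)
    d=(hsv[...,2]<90)&(z<.012)&(W[...,0]>.4)&(W[...,0]<.72)&(W[...,1]<.12)&(W[...,1]>-.1)&(hsv[...,1]<90)
    d=cv2.morphologyEx(d.astype(np.uint8),cv2.MORPH_OPEN,np.ones((5,5)))>0
    print("mat",d.sum(),np.median(z[d]),rect(W[d]))
    k=(z>.115)&(z<.14)&(W[...,0]>.55)&(W[...,0]<.8)&(W[...,1]<-.15)&(W[...,1]>-.4)
    print("docktop",k.sum(),np.median(z[k]),rect(W[k]))
    u=(z>.172)&(z<.192)&(W[...,0]>.6)&(W[...,0]<.72)&(W[...,1]>.15)&(W[...,1]<.46)
    print("uprights",[(v,W[u&((W[...,1]>.3)==v)].mean(0).round(4).tolist()) for v in (0,1)])
    for nm,b in dict(capa=(.36,.42,.1,.18),cup=(.33,.43,-.05,.05),capb=(.33,.43,-.18,-.09),bottle=(.75,.83,.0,.1)).items():
        k=(W[...,0]>b[0])&(W[...,0]<b[1])&(W[...,1]>b[2])&(W[...,1]<b[3])&(z>.015); print(nm,rect(W[k]),np.nanmax(z[k]).round(3))
c=dict(np.load("a_scene.npz"));W=pts(c)
m=(W[...,2]>0.002)&(W[...,2]<.09)&(W[...,0]<.733)&(W[...,0]>.58)&(W[...,1]<-.23)&(W[...,1]>-.34)
print("inside bay",m.sum(),np.nanpercentile(W[m],[1,50,99],axis=0) if m.sum() else 0)
E
```

```text
[[ 0.439 -0.898 -0.001]
 [-0.898 -0.439  0.002]
 [-0.002 -0.    -1.   ]]
scene table 0.0019081464316101915 0.0019102671370453477
plate 472 0.07311912568411738 ((589.0, 294.5), (80.1, 199.8), 10.16)
flange 18 ((618.8, 260.3), (65.3, 156.2), 10.28) [0.08762135 0.15538627]
flange line slope -13.630552940694797 [-0.24248999  0.69286697]
mat 2475 0.0059492006504426875 ((559.9, 23.9), (258.6, 180.5), 0.07)
docktop 2373 0.1313985696587745 ((676.2, -311.4), (137.5, 122.7), 0.92)
uprights [(0, [0.6797, 0.1942, 0.1838]), (1, [0.6592, 0.4183, 0.1826])]
capa ((382.3, 130.6), (46.5, 57.2), 7.93) 0.056
cup ((377.2, -6.2), (66.6, 68.9), 77.46) 0.086
capb ((380.9, -140.8), (57.3, 53.4), 37.8) 0.055
bottle ((788.6, 43.0), (62.7, 63.4), 6.49) 0.136
side table 0.002133660654398295 0.0016200276283164687
plate 0 nan ((0.0, 0.0), (0.0, 0.0), 0.0)
flange 128 ((639.8, 307.6), (6.0, 187.6), 7.96) [0.08096888 0.11465378]
flange line slope -8.069121537314647 [-0.14177127  0.68370835]
mat 0 nan ((0.0, 0.0), (0.0, 0.0), 0.0)
docktop 467 0.1314360466693444 ((673.8, -309.5), (136.3, 127.6), 1.94)
uprights [(0, [0.6762, 0.1989, 0.1843]), (1, [0.6542, 0.4234, 0.1826])]
capa ((381.2, 136.8), (40.5, 53.7), 4.24) 0.053
cup ((376.0, -3.9), (68.8, 67.8), 84.89) 0.085
capb ((375.3, -132.2), (55.3, 51.6), 61.65) 0.055
bottle ((783.4, 46.3), (60.4, 60.8), 1.51) 0.135
inside bay 5 [[ 0.72478568 -0.23896862  0.00222955]
 [ 0.72921658 -0.23404125  0.00286446]
 [ 0.73268987 -0.23022552  0.00507001]]
  return _methods._mean(a, axis=axis, dtype=dtype,
  ret = ret.dtype.type(ret / rcount)
```

```bash
python3 - <<'E'
from h import *
c=dict(np.load("a_scene.npz"));W=pts(c)
for v in range(305,352,6):
    print(v,[(u,c["pixels"][v,u].tolist(),c["range_z"][v,u].round(3),W[v,u].round(3).tolist()) for u in range(186,216,6)])
E
```

```text
305 [(186, [94, 90, 83], np.float32(0.985), [0.708, -0.312, 0.131]), (192, [67, 64, 57], np.float32(0.983), [0.721, -0.304, 0.133]), (198, [155, 148, 139], np.float32(0.985), [0.731, -0.294, 0.13]), (204, [124, 116, 107], np.float32(0.989), [0.742, -0.284, 0.127]), (210, [90, 85, 80], np.float32(1.019), [0.74, -0.263, 0.101])]
311 [(186, [59, 58, 54], np.float32(0.972), [0.72, -0.325, 0.131]), (192, [156, 150, 140], np.float32(0.971), [0.732, -0.316, 0.131]), (198, [124, 121, 112], np.float32(0.973), [0.743, -0.307, 0.13]), (204, [92, 90, 82], np.float32(1.001), [0.742, -0.287, 0.105]), (210, [86, 83, 75], np.float32(1.029), [0.742, -0.268, 0.08])]
317 [(186, [152, 149, 136], np.float32(0.958), [0.733, -0.337, 0.132]), (192, [131, 125, 116], np.float32(0.962), [0.743, -0.327, 0.129]), (198, [85, 82, 74], np.float32(0.983), [0.744, -0.311, 0.11]), (204, [87, 85, 80], np.float32(1.014), [0.742, -0.291, 0.082]), (210, [57, 54, 51], np.float32(1.039), [0.743, -0.272, 0.059])]
323 [(186, [105, 102, 94], np.float32(0.947), [0.744, -0.349, 0.131]), (192, [86, 79, 76], np.float32(0.97), [0.7
[... 814 characters left out ...]
50], np.float32(1.06), [0.753, -0.29, 0.004])]
341 [(186, [86, 80, 74], np.float32(0.984), [0.744, -0.361, 0.064]), (192, [44, 46, 48], np.float32(1.013), [0.743, -0.343, 0.037]), (198, [41, 47, 44], np.float32(1.037), [0.744, -0.326, 0.014]), (204, [171, 168, 151], np.float32(0.0), [nan, nan, nan]), (210, [171, 167, 151], np.float32(1.05), [0.764, -0.302, 0.001])]
347 [(186, [85, 81, 74], np.float32(0.998), [0.743, -0.365, 0.04]), (192, [54, 53, 54], np.float32(1.025), [0.743, -0.347, 0.014]), (198, [173, 171, 152], np.float32(1.036), [0.751, -0.335, 0.004]), (204, [167, 163, 147], np.float32(1.037), [0.763, -0.324, 0.002]), (210, [167, 162, 147], np.float32(1.035), [0.776, -0.315, 0.004])]
```

```bash
python3 - <<'E'
from h import *
c=dict(np.load("a_side.npz"));W=pts(c)
save("crop2",c["pixels"][115:170,265:330],9)
for v in range(133,162,4):
    print(v,[(u,c["pixels"][v,u].tolist(),W[v,u].round(3).tolist()) for u in range(296,320,4)])
E
```

```text
133 [(296, [170, 161, 155], [0.648, -0.254, 0.133]), (300, [162, 156, 152], [0.637, -0.268, 0.131]), (304, [153, 149, 147], [0.622, -0.276, 0.133]), (308, [156, 146, 141], [0.611, -0.289, 0.131]), (312, [103, 97, 90], [0.608, -0.32, 0.122]), (316, [101, 93, 88], [0.607, -0.355, 0.111])]
137 [(296, [153, 142, 137], [0.645, -0.252, 0.116]), (300, [152, 143, 136], [0.625, -0.25, 0.122]), (304, [139, 130, 125], [0.608, -0.253, 0.126]), (308, [93, 86, 82], [0.608, -0.287, 0.115]), (312, [44, 42, 41], [0.61, -0.328, 0.1]), (316, [121, 114, 107], [0.611, -0.367, 0.086])]
141 [(296, [152, 143, 137], [0.643, -0.251, 0.099]), (300, [151, 143, 137], [0.629, -0.261, 0.099]), (304, [116, 108, 103], [0.61, -0.261, 0.105]), (308, [85, 78, 76], [0.608, -0.292, 0.094]), (312, [99, 93, 89], [0.609, -0.33, 0.081]), (316, [135, 128, 121], [0.608, -0.365, 0.069])]
145 [(296, [151, 141, 136], [0.641, -0.251, 0.081]), (300, [151, 141, 137], [0.625, -0.255, 0.084]), (304, [111, 104, 98], [0.606, -0.257, 0.089]), (308, [103, 95, 90], [0.639, -0.353, 0.045]), (312, [104, 96, 93], [0.617, -0.348, 0.053]), (316
[... 478 characters left out ...]
 [103, 97, 92], [0.632, -0.348, 0.009]), (312, [102, 95, 91], [0.617, -0.357, 0.01]), (316, [107, 101, 96], [0.611, -0.384, 0.002])]
157 [(296, [150, 139, 134], [0.64, -0.257, 0.022]), (300, [151, 142, 137], [nan, nan, nan]), (304, [103, 97, 92], [0.61, -0.273, 0.025]), (308, [110, 105, 99], [0.619, -0.327, 0.001]), (312, [106, 100, 93], [0.604, -0.337, 0.002]), (316, [112, 107, 101], [0.589, -0.345, 0.004])]
161 [(296, [149, 140, 135], [0.638, -0.257, 0.003]), (300, [150, 140, 136], [0.618, -0.256, 0.01]), (304, [106, 100, 95], [0.611, -0.279, 0.003]), (308, [135, 129, 121], [0.599, -0.292, 0.002]), (312, [174, 166, 158], [0.583, -0.3, 0.004]), (316, [178, 171, 161], [0.57, -0.312, 0.003])]
```

View pics/crop2.png

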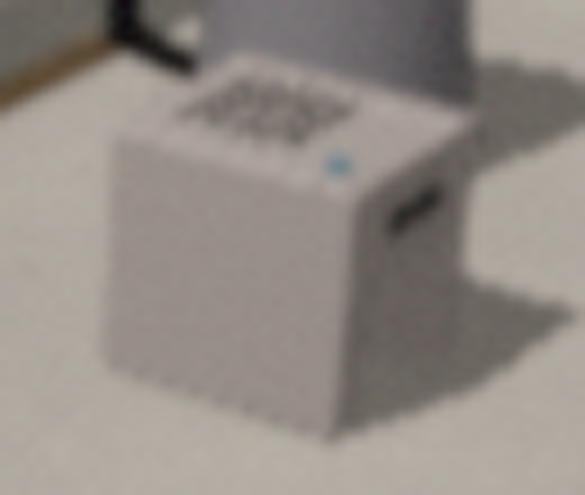

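The dark panel on the dock's +x face is flush: all its points read x=0.742. Depth shows the real bay opening faces -x, with an inner wall at y≈-0.35. That puts the dock origin at about (0.608,-0.311). Next I'll move the wrist camera over the rack.

Request:
arm_command:
  rows:
    - {"xyz":[-0.03,-0.024,-0.006],"gripper":0.085}
    - {"xyz":[-0.03,-0.024,-0.006]}
    - {"xyz":[-0.03,-0.024,-0.006]}
    - {"xyz":[-0.03,-0.024,-0.006]}
    - {"xyz":[-0.03,-0.024,-0.006]}
    - {"xyz":[-0.03,-0.024,-0.006]}
    - {"xyz":[-0.03,-0.024,-0.006]}
    - {"xyz":[-0.03,-0.024,-0.006]}
    - {"xyz":[-0.03,-0.024,-0.006]}
    - {"xyz":[-0.03,-0.024,-0.006]}
    - {"xyz":[-0.03,-0.024,-0.006]}
    - {"xyz":[-0.03,-0.024,-0.006]}

```text
invalid input
```

Request:
arm_command:
  rows:
    - {"xyz":[-0.03,-0.024,0]}
    - {"xyz":[-0.03,-0.024,0]}
    - {"xyz":[-0.03,-0.024,0]}
    - {"xyz":[-0.03,-0.024,0]}
    - {"xyz":[-0.03,-0.024,0]}
    - {"xyz":[-0.03,-0.024,0]}
    - {"xyz":[-0.03,-0.024,0]}
    - {"xyz":[-0.03,-0.024,0]}
    - {"xyz":[-0.03,-0.024,0]}
    - {"xyz":[-0.03,-0.024,0]}
    - {"xyz":[-0.03,-0.024,0]}
    - {"xyz":[-0.03,-0.024,0]}

```text
invalid input
```

Request:
arm_command:
  rows:
    - {"delta_rot":[0,0,-0.14]}
    - {"delta_rot":[0,0,-0.14]}
    - {"delta_rot":[0,0,-0.14]}
    - {"delta_rot":[0,0,-0.14]}
    - {"delta_rot":[0,0,-0.14]}
    - {"delta_rot":[0,0,-0.14]}
    - {"delta_rot":[0,0,-0.14]}
    - {"delta_rot":[0,0,-0.14]}
    - {"delta_rot":[0,0,-0.14]}
    - {"delta_rot":[0,0,-0.14]}

```text
invalid input
```

Request:
arm_command:
  rows:
    - {"delta_rot":[0,0,-0.14]}
    - {"delta_rot":[0,0,-0.14]}
    - {"delta_rot":[0,0,-0.14]}
    - {"delta_rot":[0,0,-0.14]}
    - {"delta_rot":[0,0,-0.14]}
    - {"delta_rot":[0,0,-0.14]}
    - {"delta_rot":[0,0,-0.14]}
    - {"delta_rot":[0,0,-0.14]}
    - {"delta_rot":[0,0,-0.14]}
    - {"delta_rot":[0,0,-0.14]}
    - {}

```text
invalid input
```

Request:
arm_command:
  rows:
    - {"xyz":[-0.03,-0.024,-0.006],"delta_rot":[0,0,0],"gripper":0.085}

```text
time: 0.25
tool_pos: [0.3035, -0.5708, 0.2088]
tcp_rot: [2.663, -1.667, -0.003]
wrist_force: [0.6, 1.1, -0.4]
width: 0.993
```

Request:
arm_command:
  rows:
    - {"xyz":[-0.03,-0.024,-0.006],"delta_rot":[0,0,0],"gripper":0.085}
    - {"xyz":[-0.03,-0.024,-0.006],"delta_rot":[0,0,0],"gripper":0.085}
    - {"xyz":[-0.03,-0.024,-0.006],"delta_rot":[0,0,0],"gripper":0.085}
    - {"xyz":[-0.03,-0.024,-0.006],"delta_rot":[0,0,0],"gripper":0.085}
    - {"xyz":[-0.03,-0.024,-0.006],"delta_rot":[0,0,0],"gripper":0.085}
    - {"xyz":[-0.03,-0.024,-0.006],"delta_rot":[0,0,0],"gripper":0.085}
    - {"xyz":[-0.03,-0.024,-0.006],"delta_rot":[0,0,0],"gripper":0.085}
    - {"xyz":[-0.03,-0.024,-0.006],"delta_rot":[0,0,0],"gripper":0.085}
    - {"xyz":[-0.03,-0.024,-0.006],"delta_rot":[0,0,0],"gripper":0.085}
    - {"xyz":[-0.03,-0.024,-0.006],"delta_rot":[0,0,0],"gripper":0.085}
    - {"xyz":[-0.03,-0.024,-0.006],"delta_rot":[0,0,0],"gripper":0.085}
    - {"xyz":[-0.03,-0.024,-0.006],"delta_rot":[0,0,0],"gripper":0.085}

```text
time: 1.45
tool_pos: [0.4053, -0.1174, 0.2832]
tcp_rot: [-2.665, 1.664, -0.0]
wrist_force: [0.0, -0.4, -0.7]
width: 0.989
```

Request:
arm_command:
  rows:
    - {"xyz":[-0.03,-0.024,0],"delta_rot":[0,0,0],"gripper":0.085}
    - {"xyz":[-0.03,-0.024,0],"delta_rot":[0,0,0],"gripper":0.085}
    - {"xyz":[-0.03,-0.024,0],"delta_rot":[0,0,0],"gripper":0.085}
    - {"xyz":[-0.03,-0.024,0],"delta_rot":[0,0,0],"gripper":0.085}
    - {"xyz":[-0.03,-0.024,0],"delta_rot":[0,0,0],"gripper":0.085}
    - {"xyz":[-0.03,-0.024,0],"delta_rot":[0,0,0],"gripper":0.085}
    - {"xyz":[-0.03,-0.024,0],"delta_rot":[0,0,0],"gripper":0.085}
    - {"xyz":[-0.03,-0.024,0],"delta_rot":[0,0,0],"gripper":0.085}
    - {"xyz":[-0.03,-0.024,0],"delta_rot":[0,0,0],"gripper":0.085}
    - {"xyz":[-0.03,-0.024,0],"delta_rot":[0,0,0],"gripper":0.085}
    - {"xyz":[-0.03,-0.024,0],"delta_rot":[0,0,0],"gripper":0.085}

```text
time: 2.55
tool_pos: [0.4976, 0.295, 0.2827]
tcp_rot: [2.665, -1.663, -0.0]
wrist_force: [-0.3, -0.9, 0.5]
width: 0.998
```

Request:
arm_command:
  rows:
    - {"xyz":[0,0,0],"delta_rot":[0,0,-0.14],"gripper":0.085}
    - {"xyz":[0,0,0],"delta_rot":[0,0,-0.14],"gripper":0.085}
    - {"xyz":[0,0,0],"delta_rot":[0,0,-0.14],"gripper":0.085}
    - {"xyz":[0,0,0],"delta_rot":[0,0,-0.14],"gripper":0.085}
    - {"xyz":[0,0,0],"delta_rot":[0,0,-0.14],"gripper":0.085}
    - {"xyz":[0,0,0],"delta_rot":[0,0,-0.14],"gripper":0.085}
    - {"xyz":[0,0,0],"delta_rot":[0,0,-0.14],"gripper":0.085}
    - {"xyz":[0,0,0],"delta_rot":[0,0,-0.14],"gripper":0.085}
    - {"xyz":[0,0,0],"delta_rot":[0,0,-0.14],"gripper":0.085}
    - {"xyz":[0,0,0],"delta_rot":[0,0,-0.14],"gripper":0.085}

```text
time: 3.55
tool_pos: [0.4974, 0.2933, 0.2826]
tcp_rot: [3.108, 0.454, -0.001]
wrist_force: [1.3, -0.3, -0.2]
width: 0.997
```

Request:
arm_command:
  rows:
    - {"xyz":[0,0,0],"delta_rot":[0,0,-0.14],"gripper":0.085}
    - {"xyz":[0,0,0],"delta_rot":[0,0,-0.14],"gripper":0.085}
    - {"xyz":[0,0,0],"delta_rot":[0,0,-0.14],"gripper":0.085}
    - {"xyz":[0,0,0],"delta_rot":[0,0,-0.14],"gripper":0.085}
    - {"xyz":[0,0,0],"delta_rot":[0,0,-0.14],"gripper":0.085}
    - {"xyz":[0,0,0],"delta_rot":[0,0,-0.14],"gripper":0.085}
    - {"xyz":[0,0,0],"delta_rot":[0,0,-0.14],"gripper":0.085}
    - {"xyz":[0,0,0],"delta_rot":[0,0,-0.14],"gripper":0.085}
    - {"xyz":[0,0,0],"delta_rot":[0,0,-0.14],"gripper":0.085}
    - {"xyz":[0,0,0],"delta_rot":[0,0,-0.14],"gripper":0.085}
    - {"xyz":[0,0,0],"delta_rot":[0,0,0],"gripper":0.085}

```text
time: 4.65
tool_pos: [0.4974, 0.2933, 0.2827]
tcp_rot: [-2.092, -2.344, 0.001]
wrist_force: [1.0, 0.3, -0.3]
width: 0.995
```

```bash
python3 - <<'E'
from h import *
c=grab("wrist"); save("b_wrist",c["pixels"],1.5); np.savez("b_wrist.npz",**c)
s=bot.read_state();print(s["q"].round(3),s["tool_pos"],s["time"]);print(R.from_rotvec(s["tcp_rot"]).as_matrix().round(4))
E
```

```text
[ 0.49   0.041  1.717 -0.     1.384 -1.191] [0.49747132 0.29334345 0.28273927] 4.7
[[-1.101e-01  9.939e-01 -6.000e-04]
 [ 9.939e-01  1.101e-01 -3.000e-04]
 [-2.000e-04 -6.000e-04 -1.000e+00]]
```

View pics/b_wrist.png

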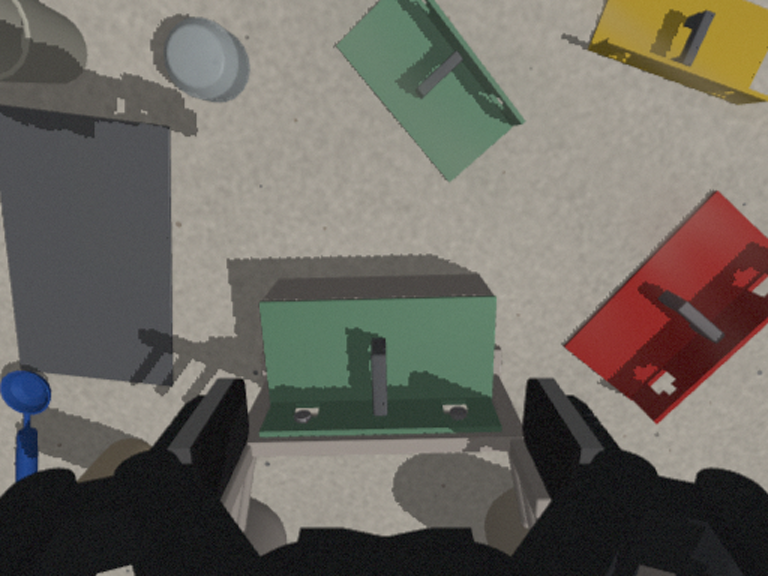

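The wrist picture at 1.5x shows the cover plate from (262,300) to (495,400), the bar at (380,375), the screw heads at (306,413) and (456,410), and the rack behind.

```bash
cat >> h.py <<'E'
def ray(c,uv,z):
    K=c["intrinsics"];M=np.linalg.inv(c["camera_from_world"])
    uv=np.atleast_2d(uv).astype(float)
    d=np.stack([(uv[:,0]-K[0,2])/K[0,0],-(uv[:,1]-K[1,2])/K[1,1],-np.ones(len(uv))],1)@M[:3,:3].T
    o=M[:3,3]; return o+d*((z-o[2])/d[:,2])[:,None]
E
python3 - <<'E'
from h import *
c=dict(np.load("b_wrist.npz"));W=pts(c);im=c["pixels"];hsv=cv2.cvtColor(im,cv2.COLOR_RGB2HSV)
g=(hsv[...,0]>55)&(hsv[...,0]<90)&(hsv[...,1]>60);g[:185]=0;g[295:]=0;g[:,:165]=0;g[:,340:]=0
print(np.nanmedian(W[215:240,190:230,2]))
# front edge: first green row per col
fe=[(u,np.argmax(g[:,u])-.5) for u in range(182,325) if g[:,u].sum()>20]
fe=np.array(fe);P=ray(c,fe,.071);k=np.polyfit(P[:,1],P[:,0],1);r=P[:,0]-np.polyval(k,P[:,1]);ok=abs(r)<.002;k=np.polyfit(P[ok,1],P[ok,0],1)
print("front edge yaw(rad)",-np.arctan(k[0]),"x at y=.3",np.polyval(k,.3),ok.mean())
for nm,f in (("L",lambda row:np.argmax(row)-.5),("R",lambda row:len(row)-.5-np.argmax(row[::-1]))):
    e=np.array([(f(g[v]),v) for v in range(206,250)]);P=ray(c,e,.071);kk=np.polyfit(P[:,0],P[:,1],1);print(nm,"yaw",np.arctan(kk[0]),"y at x=.58",np.polyval(kk,.58),np.std(P[:,1]-np.polyval(kk,P[:,0])))
# bar by depth
b=(W[...,2]>.098)&(W[...,2]<.115);b[:215]=0;b[280:]=0;b[:,:235]=0;b[:,270:]=0
print("bar",b.sum(),np.median(W[b][:,2]),rect(W[b]));vv,uu=np.nonzero(b);P=ray(c,np.stack([uu,vv],1),.105);print("bar ray",rect(P))
save("b_crop",im[180:300,150:350],4)
# mat
m=(hsv[...,2]<110)&(hsv[...,1]<70)&(W[...,2]<.02);m[:,150:]=0
d=(np.abs(W[...,0]-.55)<.2)
E
```

```text
0.07056244379976156
front edge yaw(rad) 0.13880028533975886 x at y=.3 0.5444880930837205 1.0
L yaw 0.14537197603078994 y at x=.58 0.19817813496721665 0.0004576070838838088
R yaw 0.13570885574814487 y at x=.58 0.3983462888080157 0.000375500830916859
bar 503 0.1042403733607204 ((610.5, 300.2), (61.5, 42.8), 9.91)
bar ray ((607.7, 301.7), (60.9, 42.2), 6.46)
```

View pics/b_crop.png

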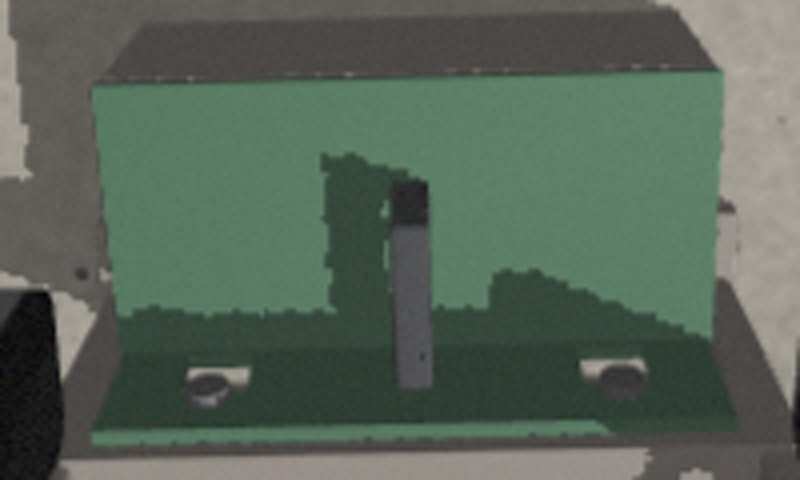

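Request:
arm_command:
  rows:
    - {"xyz":[-0.006,0.029,0.0],"delta_rot":[0,0,-0.028],"gripper":0.085}
    - {"xyz":[0,0.029,0.02],"delta_rot":[0,0,0],"gripper":0.06}
    - {"xyz":[0,0.029,0.03],"delta_rot":[0,0,0],"gripper":0.06}
    - {"xyz":[0,0.028,0.03],"delta_rot":[0,0,0],"gripper":0.06}
    - {"xyz":[0,0,0.03],"delta_rot":[0,0,0],"gripper":0.06}
    - {"xyz":[0,0,0.03],"delta_rot":[0,0,0],"gripper":0.06}
    - {"xyz":[0,0,0.02],"delta_rot":[0,0,0],"gripper":0.06}
    - {"xyz":[0,0,0.01],"delta_rot":[0,0,0],"gripper":0.06}
    - {"xyz":[0,0,0],"delta_rot":[0,0,0],"gripper":0.06}

```text
time: 5.6
tool_pos: [0.6109, 0.3023, 0.1109]
tcp_rot: [-2.06, -2.37, 0.006]
wrist_force: [-0.5, -1.2, 0.7]
width: 0.7
```

```bash
python3 - <<'E'
from h import *
c=grab("wrist"); save("c_wrist",c["pixels"],1.5)
s=bot.read_state();print(s["tool_pos"],s["time"]);print(R.from_rotvec(s["tcp_rot"]).as_matrix().round(4))
E
```

```text
[0.61210122 0.30279559 0.11280952] 5.65
[[-1.395e-01  9.902e-01 -8.000e-04]
 [ 9.902e-01  1.395e-01 -4.000e-04]
 [-3.000e-04 -8.000e-04 -1.000e+00]]
```

View pics/c_wrist.png

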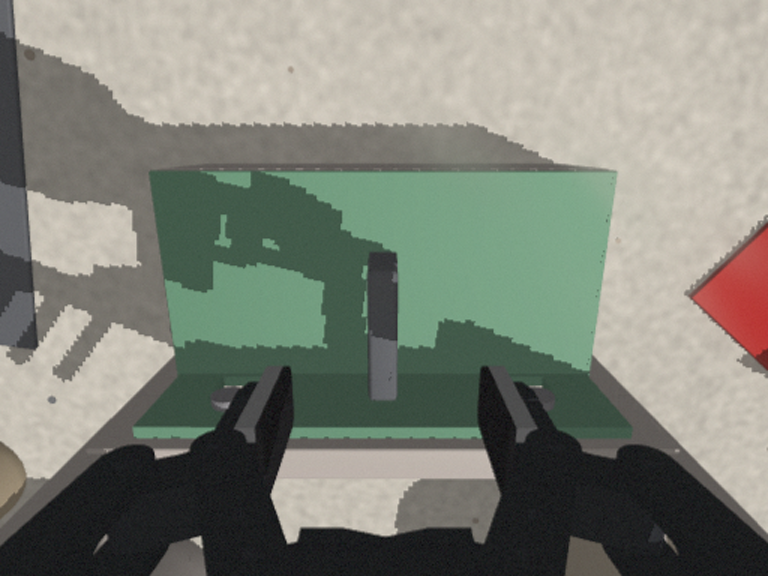

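The bar (383,325) lies midway between the finger tips (288 and 482), and the yaw matches. I'll descend 34 mm and close.

Request:
arm_command:
  force: 50
  rows:
    - {"xyz":[0,0,0.015],"delta_rot":[0,0,0],"gripper":0.06}
    - {"xyz":[0,0,0.012],"delta_rot":[0,0,0],"gripper":0.06}
    - {"xyz":[0,0,0.007],"delta_rot":[0,0,0],"gripper":0.06}
    - {"xyz":[0,0,0],"delta_rot":[0,0,0],"gripper":0.0}
    - {"xyz":[0,0,0],"delta_rot":[0,0,0],"gripper":0.0}
    - {"xyz":[0,0,0],"delta_rot":[0,0,0],"gripper":0.0}
    - {"xyz":[0,0,0],"delta_rot":[0,0,0],"gripper":0.0}
    - {"xyz":[0,0,0],"delta_rot":[0,0,0],"gripper":0.0}

```text
time: 6.45
tool_pos: [0.6127, 0.303, 0.0797]
tcp_rot: [2.059, 2.372, 0.001]
wrist_force: [0.1, -0.6, -0.0]
width: 0.002
```

```bash
python3 - <<'E'
from h import *
c=grab("wrist"); save("d_wrist",c["pixels"],1.5)
c2=grab("side"); save("d_side",c2["pixels"][150:260,160:270],5)
s=bot.read_state();print(s["tool_pos"],s["time"],s["width"])
E
```

```text
[0.61252102 0.30297567 0.07945485] 6.55 0.0007207541892225979
```

View pics/d_wrist.png

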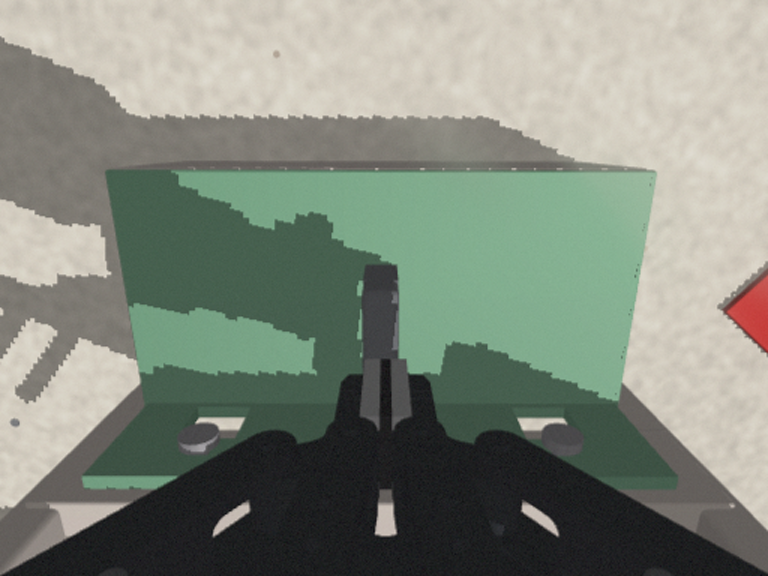

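View pics/d_side.png

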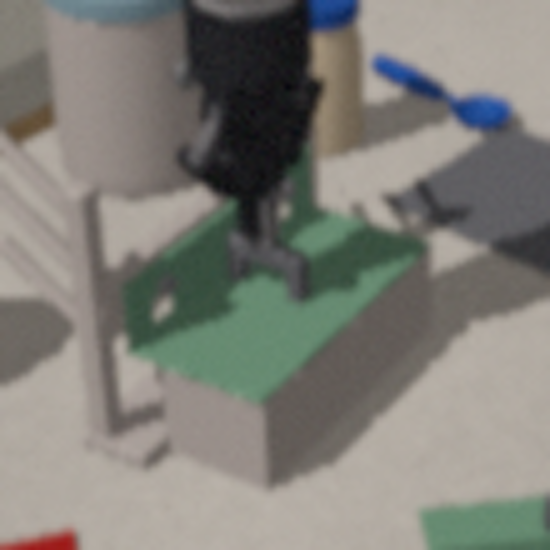

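```bash
python3 - <<'E'
from h import *
c=grab("wrist"); W=pts(c)
s=bot.read_state();T=s["tool_pos"];print(proj(c,T),proj(c,T+[0,0,.03]),proj(c,T+[0,0,.019]))
save("d_crop",c["pixels"][165:305,200:310],5)
for v in range(176,300,6): print(v,[(u,W[v,u].round(3).tolist(),c["pixels"][v,u].tolist()) for u in (250,256,262)])
E
```

```text
(np.float64(253.83674543234744), np.float64(234.55774561641545)) (np.float64(253.36392014323732), np.float64(260.32526688789255)) (np.float64(253.55623577724103), np.float64(249.84465744469878))
176 [(250, [0.58, 0.296, 0.071], [65, 81, 72]), (256, [0.58, 0.3, 0.071], [64, 81, 70]), (262, [0.579, 0.303, 0.072], [102, 133, 113])]
182 [(250, [0.581, 0.296, 0.083], [56, 58, 59]), (256, [0.58, 0.3, 0.084], [56, 57, 60]), (262, [0.58, 0.303, 0.083], [58, 57, 61])]
188 [(250, [0.58, 0.297, 0.095], [53, 55, 57]), (256, [0.58, 0.3, 0.095], [55, 57, 59]), (262, [0.58, 0.303, 0.094], [66, 66, 68])]
194 [(250, [0.581, 0.297, 0.104], [62, 63, 65]), (256, [0.58, 0.3, 0.104], [60, 61, 63]), (262, [0.58, 0.303, 0.103], [73, 74, 76])]
200 [(250, [0.584, 0.297, 0.105], [65, 66, 68]), (256, [0.583, 0.3, 0.105], [63, 66, 67]), (262, [0.582, 0.303, 0.106], [107, 109, 110])]
206 [(250, [0.587, 0.298, 0.105], [66, 67, 69]), (256, [0.586, 0.301, 0.105], [66, 67, 68]), (262, [0.586, 0.303, 0.104], [64, 66, 65])]
212 [(250, [0.589, 0.298, 0.105], [65, 66, 68]), (256, [0.589, 0.301, 0.105], [62, 64, 68]), (26
[... 1220 characters left out ...]
0.305, 0.135], [82, 81, 82])]
272 [(250, [0.601, 0.3, 0.14], [82, 79, 83]), (256, [0.601, 0.303, 0.139], [26, 22, 23]), (262, [0.601, 0.305, 0.139], [79, 79, 78])]
278 [(250, [0.602, 0.3, 0.143], [93, 92, 92]), (256, [0.602, 0.303, 0.142], [34, 33, 33]), (262, [0.601, 0.305, 0.142], [92, 93, 92])]
284 [(250, [0.6, 0.3, 0.149], [35, 37, 37]), (256, [0.603, 0.303, 0.145], [30, 26, 30]), (262, [0.604, 0.305, 0.142], [84, 82, 82])]
290 [(250, [0.6, 0.3, 0.153], [28, 31, 34]), (256, [0.606, 0.303, 0.143], [29, 32, 34]), (262, [0.605, 0.305, 0.145], [33, 33, 33])]
296 [(250, [0.602, 0.301, 0.153], [29, 29, 32]), (256, [0.609, 0.304, 0.142], [33, 33, 36]), (262, [0.604, 0.305, 0.15], [27, 26, 29])]
```

View pics/d_crop.png

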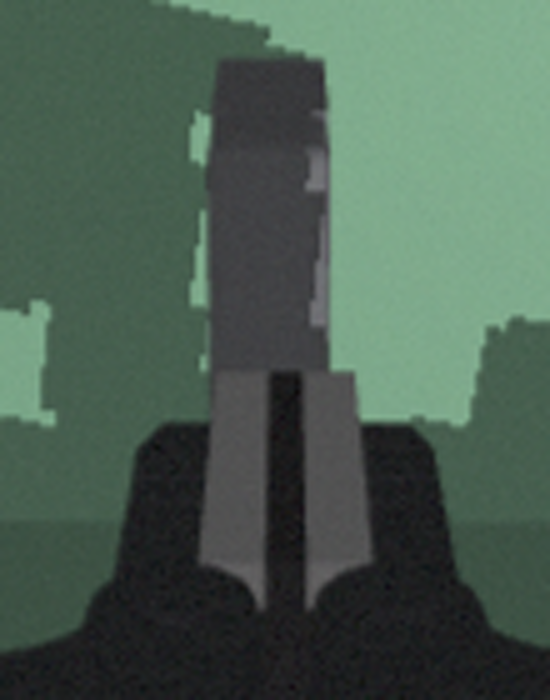

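```bash
python3 - <<'E'
from h import *
print([a for a in dir(bot) if not a.startswith('_')], bot.grip_point_offset)
for n,z in (("b_wrist",.2827),("a_wrist",.2037)):
    c=dict(np.load(n+".npz"));W=pts(c);im=c["pixels"]
    f=(W[...,2]>z-.03)&(W[...,2]<z+.06)
    vv,uu=np.nonzero(f);print(n,vv.min(),W[f][:,2].min(), "table",np.nanmedian(W[40:60,200:260,2]))
    for v in range(250,300,5): print(v,W[v,150:170:4].round(3).tolist())
E
```

```text
['MotionError', 'finish_job', 'grip_point_offset', 'read_state'] 0.0187
b_wrist 252 0.321135474730996 table 0.00033387074632879044
250 [[0.67, 0.146, 0.0], [0.67, 0.152, -0.0], [0.668, 0.159, 0.001], [0.669, 0.164, -0.002], [0.668, 0.171, -0.001]]
255 [[0.491, 0.248, 0.329], [0.491, 0.25, 0.329], [0.491, 0.252, 0.329], [0.494, 0.252, 0.323], [0.676, 0.172, 0.001]]
260 [[0.49, 0.25, 0.334], [0.49, 0.251, 0.334], [0.492, 0.252, 0.329], [0.496, 0.252, 0.323], [0.685, 0.172, -0.0]]
265 [[0.49, 0.251, 0.337], [0.492, 0.252, 0.334], [0.495, 0.252, 0.33], [0.498, 0.252, 0.324], [0.694, 0.172, -0.001]]
270 [[0.492, 0.251, 0.339], [0.494, 0.252, 0.335], [0.498, 0.252, 0.329], [0.5, 0.252, 0.324], [0.703, 0.172, -0.0]]
275 [[0.493, 0.252, 0.34], [0.496, 0.252, 0.336], [0.5, 0.252, 0.33], [0.503, 0.253, 0.325], [0.664, 0.191, 0.074]]
280 [[0.496, 0.252, 0.34], [0.498, 0.252, 0.336], [0.502, 0.252, 0.33], [0.505, 0.253, 0.326], [0.662, 0.195, 0.09]]
285 [[0.498, 0.252, 0.34], [0.5, 0.253, 0.337], [0.503, 0.253, 0.332], [0.506, 0.253, 0.328], [0.661, 0.198, 0.102]]
290 [[0.499, 0.252, 0.342], [0.
[... 801 characters left out ...]
.255], [0.28, -0.564, 0.25], [0.278, -0.565, 0.246], [0.111, -0.559, -0.001]]
275 [[0.284, -0.562, 0.261], [0.281, -0.564, 0.256], [0.279, -0.565, 0.251], [0.275, -0.566, 0.245], [0.105, -0.562, -0.001]]
280 [[0.282, -0.563, 0.261], [0.279, -0.564, 0.256], [0.276, -0.566, 0.251], [0.274, -0.567, 0.247], [0.099, -0.565, 0.001]]
285 [[0.28, -0.564, 0.262], [0.277, -0.565, 0.256], [0.275, -0.567, 0.252], [0.272, -0.568, 0.248], [0.091, -0.568, 0.001]]
290 [[0.279, -0.565, 0.262], [0.275, -0.566, 0.257], [0.273, -0.568, 0.253], [0.27, -0.569, 0.249], [0.083, -0.57, -0.001]]
295 [[0.276, -0.566, 0.262], [0.275, -0.567, 0.259], [0.271, -0.568, 0.254], [0.269, -0.57, 0.25], [0.075, -0.573, -0.002]]
```

```bash
python3 - <<'E'
from h import *
c=grab("wrist"); W=pts(c)
s=bot.read_state();T=s["tool_pos"];print(T)
for u in (246,250,262,266):print(u,[(v,W[v,u].round(4).tolist()) for v in range(234,246)])
m=(W[...,2]>.1075)&(W[...,2]<.14);m[:200]=0;m[300:]=0;m[:,:230]=0;m[:,285:]=0
print(W[m].min(0),W[m].max(0))
c=grab("side");W=pts(c)
m=(W[...,2]>.106)&(np.hypot(W[...,0]-.6125,W[...,1]-.303)<.02);print("side",m.sum(),W[m].min(0),np.percentile(W[m],5,axis=0))
print(proj(c,[.612,.303,.105]))
u,v=map(int,proj(c,[.60,.303,.105]))
save("e_side",c["pixels"][v-35:v+20,u-30:u+30],10)
for vv in range(v-20,v+10,2): print(vv,[(c["pixels"][vv,q].tolist(),W[vv,q].round(3).tolist()) for q in range(u-6,u+6,3)])
E
```

```text
[0.61241086 0.30290719 0.07929587]
246 [(234, [0.6011, 0.2977, 0.1048]), (235, [0.6014, 0.2977, 0.1052]), (236, [0.602, 0.2978, 0.1052]), (237, [0.6031, 0.2979, 0.104]), (238, [0.6028, 0.2979, 0.1057]), (239, [0.6011, 0.2979, 0.1104]), (240, [0.6017, 0.2979, 0.1101]), (241, [0.6015, 0.298, 0.1117]), (242, [0.601, 0.298, 0.1137]), (243, [0.6015, 0.298, 0.1138]), (244, [0.602, 0.2981, 0.1138]), (245, [0.602, 0.2981, 0.1148])]
250 [(234, [0.6009, 0.2996, 0.1047]), (235, [0.6017, 0.2997, 0.104]), (236, [0.6013, 0.2997, 0.1059]), (237, [0.6024, 0.2998, 0.1047]), (238, [0.6029, 0.2999, 0.1049]), (239, [0.6012, 0.2998, 0.1096]), (240, [0.6013, 0.2998, 0.1106]), (241, [0.6008, 0.2998, 0.1126]), (242, [0.6013, 0.2998, 0.1125]), (243, [0.6014, 0.2999, 0.1134]), (244, [0.6012, 0.2999, 0.1148]), (245, [0.601, 0.2999, 0.1163])]
262 [(234, [0.6001, 0.3055, 0.1045]), (235, [0.6005, 0.3055, 0.1049]), (236, [0.6013, 0.3056, 0.1043]), (237, [0.6016, 0.3057, 0.1048]), (238, [0.6026, 0.3059, 0.1037]), (239, [0.6002, 0.3054, 0.1101]), (240, [0.6006, 0.3054, 0.1103]), (241, [0.6006, 0.3054, 0.1114]), (242
[... 2436 characters left out ...]
.302, 0.106]), ([66, 78, 70], [0.592, 0.299, 0.108])]
201 [([75, 74, 76], [0.625, 0.306, 0.091]), ([83, 84, 85], [0.616, 0.302, 0.093]), ([83, 82, 87], [0.6, 0.304, 0.1]), ([83, 80, 85], [0.586, 0.306, 0.107])]
203 [([58, 60, 61], [0.625, 0.306, 0.083]), ([61, 78, 68], [0.629, 0.289, 0.073]), ([69, 78, 74], [0.622, 0.283, 0.072]), ([86, 85, 86], [0.59, 0.302, 0.096])]
205 [([62, 73, 66], [0.625, 0.307, 0.076]), ([84, 114, 92], [0.621, 0.298, 0.073]), ([71, 98, 78], [0.616, 0.289, 0.07]), ([77, 83, 81], [0.59, 0.302, 0.088])]
207 [([97, 132, 107], [0.622, 0.311, 0.072]), ([103, 138, 113], [0.612, 0.307, 0.073]), ([100, 135, 110], [0.605, 0.301, 0.073]), ([90, 106, 95], [0.588, 0.304, 0.082])]
```

View pics/e_side.png

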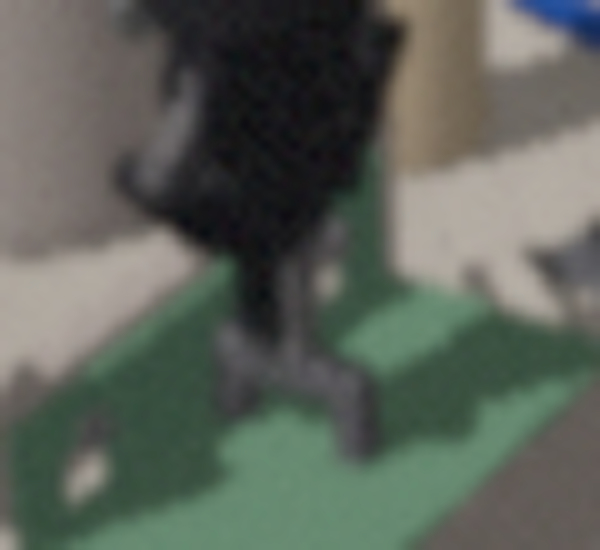

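Depth on the fingertips, in both the open and the shut frames, puts them about 30 mm above what the reported TCP implies. Shut tips measure z≈0.109 against a reported 0.079, and the wrist camera reads the table and plate at the correct heights. So the reported TCP is about 29.5 mm too deep along tool z, and the grip closed above the bar. I'll correct for that: open, go 30 mm lower, close.

Request:
arm_command:
  force: 50
  rows:
    - {"xyz":[0,0,0],"delta_rot":[0,0,0],"gripper":0.06}
    - {"xyz":[0,0,0],"delta_rot":[0,0,0],"gripper":0.06}
    - {"xyz":[0,0,0],"delta_rot":[0,0,0],"gripper":0.06}
    - {"xyz":[0,0,0],"delta_rot":[0,0,0],"gripper":0.06}
    - {"xyz":[0,0,0.01],"delta_rot":[0,0,0],"gripper":0.06}
    - {"xyz":[0,0,0.01],"delta_rot":[0,0,0],"gripper":0.06}
    - {"xyz":[0,0,0.01],"delta_rot":[0,0,0],"gripper":0.06}
    - {"xyz":[0,0,0],"delta_rot":[0,0,0],"gripper":0.06}

```text
time: 7.5
tool_pos: [0.6102, 0.3019, 0.0459]
tcp_rot: [-2.058, -2.371, 0.007]
wrist_force: [-0.7, 0.5, -0.4]
width: 0.705
```

Request:
arm_command:
  force: 50
  rows:
    - {"xyz":[0,0,0],"delta_rot":[0,0,0],"gripper":0.0}
    - {"xyz":[0,0,0],"delta_rot":[0,0,0],"gripper":0.0}
    - {"xyz":[0,0,0],"delta_rot":[0,0,0],"gripper":0.0}
    - {"xyz":[0,0,0],"delta_rot":[0,0,0],"gripper":0.0}
    - {"xyz":[0,0,0],"delta_rot":[0,0,0],"gripper":0.0}

```text
time: 8.0
tool_pos: [0.613, 0.3029, 0.0499]
tcp_rot: [2.059, 2.372, 0.002]
wrist_force: [1.1, -1.7, 1.7]
width: 0.132
```

The bar is gripped, with an opening of about 11.3 mm. Raise 16 mm.

Request:
arm_command:
  rows:
    - {"xyz":[0,0,-0.004],"delta_rot":[0,0,0],"gripper":0.0}
    - {"xyz":[0,0,-0.004],"delta_rot":[0,0,0],"gripper":0.0}
    - {"xyz":[0,0,-0.004],"delta_rot":[0,0,0],"gripper":0.0}
    - {"xyz":[0,0,-0.004],"delta_rot":[0,0,0],"gripper":0.0}
    - {"xyz":[0,0,0],"delta_rot":[0,0,0],"gripper":0.0}

```text
time: 8.5
tool_pos: [0.6129, 0.3032, 0.0661]
tcp_rot: [2.059, 2.372, 0.002]
wrist_force: [0.6, -0.5, -1.3]
width: 0.136
```

```bash
python3 - <<'E'
from h import *
c=grab("wrist"); save("f_wrist",c["pixels"],1.5);W=pts(c);print(np.nanmedian(W[125:145,120:300,2]))
s=bot.read_state();print(s["tool_pos"],s["width"],s["wrist_force"])
E
```

```text
0.08686846602430963
[0.61266303 0.30310242 0.06568385] 0.13032519020853534 [ 0.23078333 -0.35988966 -1.49468757]
```

View pics/f_wrist.png

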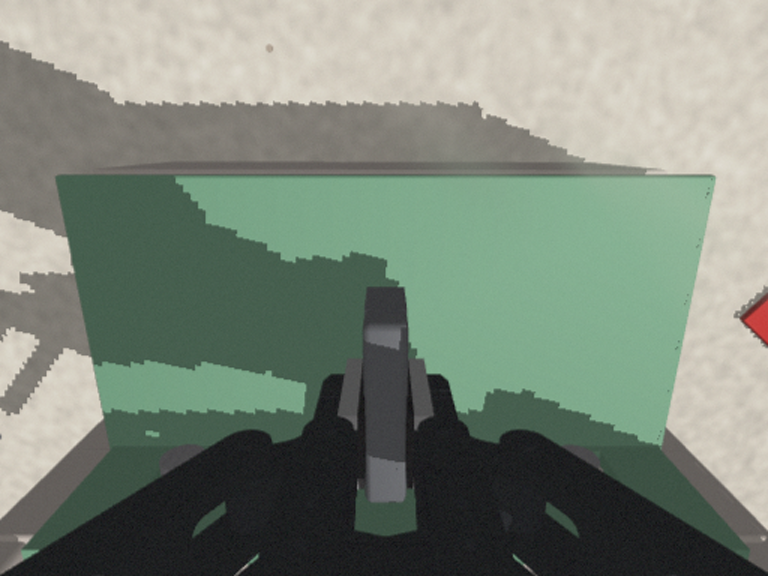

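The plate top is at 0.087, up 16 mm and level. Draw it forward.

Request:
arm_command:
  rows:
    - {"xyz":[0,-0.005,0],"delta_rot":[0,0,0],"gripper":0.0}
    - {"xyz":[0,-0.005,0],"delta_rot":[0,0,0],"gripper":0.0}
    - {"xyz":[0,-0.006,0],"delta_rot":[0,0,0],"gripper":0.0}
    - {"xyz":[0,-0.006,0],"delta_rot":[0,0,0],"gripper":0.0}
    - {"xyz":[0,-0.008,0],"delta_rot":[0,0,0],"gripper":0.0}
    - {"xyz":[0,-0.01,0],"delta_rot":[0,0,0],"gripper":0.0}
    - {"xyz":[0,0,0],"delta_rot":[0,0,0],"gripper":0.0}

```text
time: 9.25
tool_pos: [0.5708, 0.2969, 0.0648]
tcp_rot: [-2.058, -2.372, 0.002]
wrist_force: [0.8, 0.3, -1.9]
width: 0.133
```

```bash
python3 - <<'E'
from h import *
c=grab("wrist"); save("g_wrist",c["pixels"],1.5);W=pts(c);print(np.nanmedian(W[125:145,120:300,2]))
s=bot.read_state();print(s["tool_pos"],s["width"],s["wrist_force"])
c=grab("scene"); np.savez("g_scene.npz",**c);save("g_scene",c["pixels"],1.5)
E
```

```text
0.0858250276379863
[0.57175312 0.29710775 0.06503249] 0.13271002120508782 [-0.61670184  0.08298425 -1.56712072]
```

View pics/g_wrist.png

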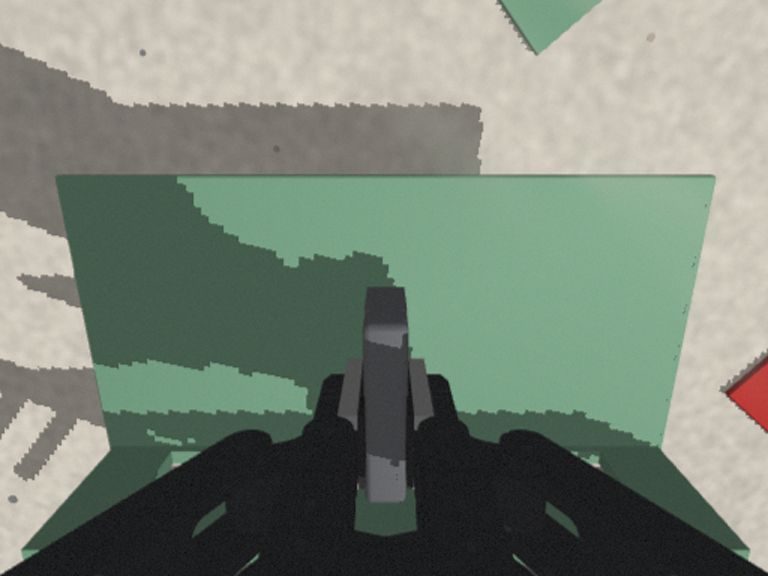

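View pics/g_scene.png

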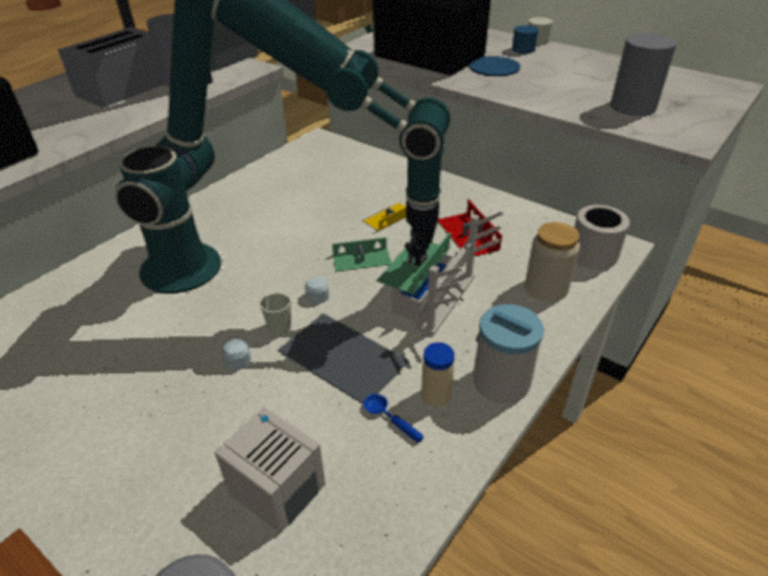

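The cover is free of the heads: the rack is clear in the scene view and the plate is still level. Next is the mat position.

```bash
python3 - <<'E'
from h import *
c=dict(np.load("b_wrist.npz"));hsv=cv2.cvtColor(c["pixels"],cv2.COLOR_RGB2HSV);W=pts(c)
# right edge of mat in wrist: pixel approx (113,85..255)
g=cv2.cvtColor(c["pixels"],cv2.COLOR_RGB2GRAY).astype(float)
for v in (110,130,150,200): 
    d=np.diff(cv2.GaussianBlur(g,(3,3),0)[v,100:125]);u=100+np.argmax(d);print(v,u,ray(c,[u+.5,v],.004).round(4))
for u in (40,60,80,100):
    col=cv2.GaussianBlur(g,(3,3),0)[:,u]; a=60+np.argmin(np.diff(col[60:100]));b=215+np.argmax(np.diff(col[215:265])); print(u,a,b,ray(c,[u,a+.5],.004)[0].round(4),ray(c,[u,b+.5],.004)[0].round(4))
c=dict(np.load("a_scene.npz"));
im=c["pixels"];b=(im[...,2].astype(int)-im[...,0]);g=im.max(2)
m=((g<85)&(b>0)).astype(np.uint8);m[:200]=0;m[:, :180]=0;m[275:]=0;m[:,272:]=0
m=cv2.morphologyEx(m,cv2.MORPH_OPEN,np.ones((3,3)))
n,l,st,_=cv2.connectedComponentsWithStats(m);k=1+np.argmax(st[1:,4]);vv,uu=np.nonzero(l==k);P=ray(c,np.stack([uu,vv],1),.004);print(st[k],rect(P))
save("mat",(np.dstack([l==k]*3)*255).astype(np.uint8))
E
```

```text
110 113 [[0.4619 0.0954 0.004 ]]
130 113 [[0.4889 0.0948 0.004 ]]
150 114 [[0.5167 0.0956 0.004 ]]
200 114 [[0.5915 0.0942 0.004 ]]
40 74 249 [4.272e-01 2.000e-04 4.000e-03] [ 0.6863 -0.0224  0.004 ]
60 76 251 [0.4267 0.0262 0.004 ] [0.6863 0.0082 0.004 ]
80 74 253 [0.4213 0.0525 0.004 ] [0.6863 0.039  0.004 ]
100 81 255 [0.4271 0.0783 0.004 ] [0.6863 0.0699 0.004 ]
[ 188  211   82   56 2389] ((558.3, 14.9), (154.2, 254.6), 89.76)
```

View pics/mat.png

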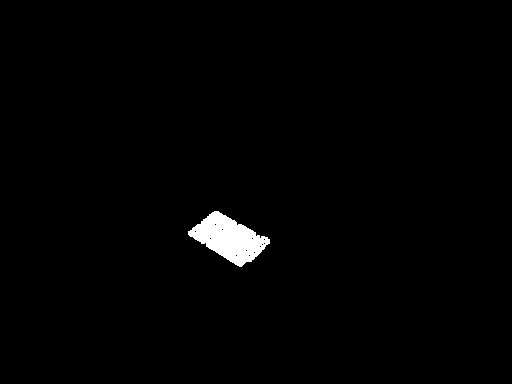

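Request:
arm_command:
  rows:
    - {"xyz":[0,0,-0.015],"delta_rot":[0,0,0],"gripper":0.0}
    - {"xyz":[0,0,-0.025],"delta_rot":[0,0,0],"gripper":0.0}
    - {"xyz":[0,0,-0.025],"delta_rot":[0,0,0],"gripper":0.0}
    - {"xyz":[-0.02,-0.007,-0.01],"delta_rot":[0,0,0],"gripper":0.0}
    - {"xyz":[-0.039,-0.007,0],"delta_rot":[0,0,0],"gripper":0.0}
    - {"xyz":[-0.039,-0.007,0],"delta_rot":[0,0,0],"gripper":0.0}
    - {"xyz":[-0.039,-0.007,0],"delta_rot":[0,0,0],"gripper":0.0}
    - {"xyz":[-0.039,-0.007,0],"delta_rot":[0,0,0],"gripper":0.0}
    - {"xyz":[-0.039,-0.007,0],"delta_rot":[0,0,0],"gripper":0.0}
    - {"xyz":[-0.039,-0.007,0],"delta_rot":[0,0,0],"gripper":0.0}
    - {"xyz":[-0.039,-0.008,0],"delta_rot":[0,0,0],"gripper":0.0}
    - {"xyz":[0,0,0],"delta_rot":[0,0,0.08],"gripper":0.0}

```text
time: 10.55
tool_pos: [0.5582, -0.0056, 0.1418]
tcp_rot: [2.157, 2.28, -0.0]
wrist_force: [0.6, 0.8, -1.4]
width: 0.128
```

Request:
arm_command:
  rows:
    - {"xyz":[0,0,0],"delta_rot":[0,0,0.14],"gripper":0.0}
    - {"xyz":[0,0,0],"delta_rot":[0,0,0.14],"gripper":0.0}
    - {"xyz":[0,0,0],"delta_rot":[0,0,0.14],"gripper":0.0}
    - {"xyz":[0,0,0],"delta_rot":[0,0,0.14],"gripper":0.0}
    - {"xyz":[0,0,0],"delta_rot":[0,0,0.14],"gripper":0.0}
    - {"xyz":[0,0,0],"delta_rot":[0,0,0.14],"gripper":0.0}
    - {"xyz":[0,0,0],"delta_rot":[0,0,0.14],"gripper":0.0}
    - {"xyz":[0,0,0],"delta_rot":[0,0,0.14],"gripper":0.0}
    - {"xyz":[0,0,0],"delta_rot":[0,0,0.14],"gripper":0.0}
    - {"xyz":[0,0,0],"delta_rot":[0,0,0.14],"gripper":0.0}
    - {"xyz":[0,0,0],"delta_rot":[0,0,0.14],"gripper":0.0}
    - {"xyz":[0,0,0],"delta_rot":[0,0,0.09],"gripper":0.0}

```text
time: 11.75
tool_pos: [0.5585, -0.001, 0.1417]
tcp_rot: [3.141, -0.005, 0.003]
wrist_force: [-0.4, -0.3, -2.3]
width: 0.135
```

Request:
arm_command:
  rows:
    - {"xyz":[0,0,0],"delta_rot":[0,0,0],"gripper":0.0}

```text
time: 11.85
tool_pos: [0.5584, -0.001, 0.1415]
tcp_rot: [3.141, 0.003, 0.003]
wrist_force: [0.2, -0.8, -1.6]
width: 0.136
```

```bash
python3 - <<'E'
from h import *
c=grab("wrist"); save("i_wrist",c["pixels"],1.5);W=pts(c)
s=bot.read_state();print(s["tool_pos"],s["width"],s["wrist_force"],s["q"].round(2));print(R.from_rotvec(s["tcp_rot"]).as_matrix().round(4))
hsv=cv2.cvtColor(c["pixels"],cv2.COLOR_RGB2HSV)
g=(hsv[...,0]>55)&(hsv[...,0]<90)&(hsv[...,1]>60)&(W[...,2]>.1)
print(np.nanmedian(W[g][:,2]),rect(W[g]))
P=W[g];P=P[np.abs(P[:,2]-np.median(P[:,2]))<.012];A=np.c_[P[:,:2],np.ones(len(P))];print(np.linalg.lstsq(A,P[:,2],rcond=None)[0])
E
```

```text
[ 0.55832143 -0.00102184  0.14131925] 0.13048064563211045 [ 0.63194228  0.14747679 -1.80650868] [-0.05  0.09  1.93 -0.    1.12 -0.05]
[[ 1.0e+00  3.8e-03  1.7e-03]
 [ 3.8e-03 -1.0e+00 -1.0e-04]
 [ 1.7e-03  1.0e-04 -1.0e+00]]
0.1625089786177713 ((557.8, 17.8), (200.3, 99.9), 0.12)
[ 0.00077444 -0.0093356   0.16238733]
```

View pics/i_wrist.png

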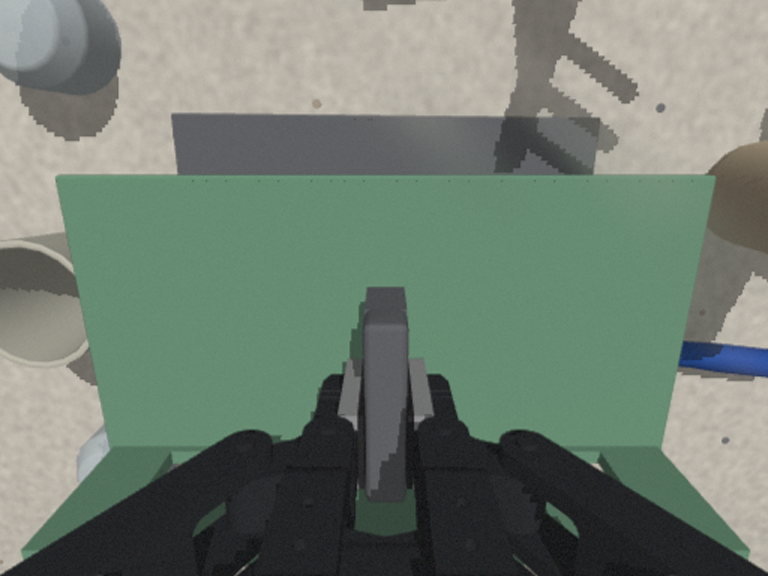

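The cover is centred over the mat at (0.558,0.018), level, with its top at 0.1625. It needs to go down 154 mm, the last part slowly.

Request:
arm_command:
  rows:
    - {"xyz":[0,0,0.02],"delta_rot":[0,0,0],"gripper":0.0}
    - {"xyz":[0,0,0.03],"delta_rot":[0,0,0],"gripper":0.0}
    - {"xyz":[0,0,0.03],"delta_rot":[0,0,0],"gripper":0.0}
    - {"xyz":[0,0,0.03],"delta_rot":[0,0,0],"gripper":0.0}
    - {"xyz":[0,0,0.02],"delta_rot":[0,0,0],"gripper":0.0}
    - {"xyz":[0,0,0.01],"delta_rot":[0,0,0],"gripper":0.0}
    - {"xyz":[0,0,0.006],"delta_rot":[0,0,0],"gripper":0.0}
    - {"xyz":[0,0,0.003],"delta_rot":[0,0,0],"gripper":0.0}
    - {"xyz":[0,0,0],"delta_rot":[0,0,0],"gripper":0.0}

```text
time: 12.8
tool_pos: [0.5584, -0.0009, -0.0081]
tcp_rot: [3.142, 0.004, 0.002]
wrist_force: [0.3, -0.2, -1.7]
width: 0.135
```

```bash
python3 - <<'E'
from h import *
c=grab("wrist"); W=pts(c)
s=bot.read_state();print(s["tool_pos"],s["width"],s["wrist_force"])
hsv=cv2.cvtColor(c["pixels"],cv2.COLOR_RGB2HSV)
g=(hsv[...,0]>55)&(hsv[...,0]<90)&(hsv[...,1]>60)&(W[...,2]<.02)
print(np.nanmedian(W[g][:,2]),rect(W[g]))
E
```

```text
[ 0.55859656 -0.00093008 -0.00784558] 0.12866990828224747 [ 0.03805733 -0.19477296 -1.51724196]
0.012767967805561706 ((557.5, 17.9), (200.8, 100.1), 0.2)
```

Request:
arm_command:
  rows:
    - {"xyz":[0,0,0.002],"delta_rot":[0,0,0],"gripper":0.0}
    - {"xyz":[0,0,0.002],"delta_rot":[0,0,0],"gripper":0.0}
    - {"xyz":[0,0,0.001],"delta_rot":[0,0,0],"gripper":0.0}
    - {"xyz":[0,0,0],"delta_rot":[0,0,0],"gripper":0.0}

```text
time: 13.25
tool_pos: [0.5579, -0.0009, -0.0132]
tcp_rot: [3.142, 0.003, 0.001]
wrist_force: [-1.9, -0.9, 3.4]
width: 0.129
```

The contact force has risen to +3.4 N, so the cover is on the mat. Release and rise straight up.

Request:
arm_command:
  rows:
    - {"xyz":[0,0,0],"delta_rot":[0,0,0],"gripper":0.05}
    - {"xyz":[0,0,0],"delta_rot":[0,0,0],"gripper":0.05}
    - {"xyz":[0,0,0],"delta_rot":[0,0,0],"gripper":0.05}
    - {"xyz":[0,0,-0.01],"delta_rot":[0,0,0],"gripper":0.05}
    - {"xyz":[0,0,-0.02],"delta_rot":[0,0,0],"gripper":0.05}
    - {"xyz":[0,0,-0.04],"delta_rot":[0,0,0],"gripper":0.05}
    - {"xyz":[0,0,-0.04],"delta_rot":[0,0,0],"gripper":0.05}
    - {"xyz":[0,0,-0.04],"delta_rot":[0,0,0],"gripper":0.05}
    - {"xyz":[0,0,-0.04],"delta_rot":[0,0,0],"gripper":0.05}
    - {"xyz":[0,0,0],"delta_rot":[0,0,0],"gripper":0.05}

```text
time: 14.25
tool_pos: [0.5626, -0.0011, 0.1846]
tcp_rot: [3.141, 0.003, 0.022]
wrist_force: [0.8, -0.4, 0.6]
width: 0.589
```

```bash
python3 - <<'E'
from h import *
c=grab("wrist"); W=pts(c);save("k_wrist",c["pixels"],1.5)
s=bot.read_state();print(s["tool_pos"],s["width"],s["wrist_force"],s["time"])
hsv=cv2.cvtColor(c["pixels"],cv2.COLOR_RGB2HSV)
g=(hsv[...,0]>55)&(hsv[...,0]<90)&(hsv[...,1]>60)&(W[...,2]<.02)
print(np.nanmedian(W[g][:,2]),rect(W[g]))
c=grab("scene"); np.savez("k_scene.npz",**c);save("k_scene",c["pixels"][120:270,140:350],3.5)
E
```

```text
[ 0.56065295 -0.00098745  0.1812607 ] 0.5866163740918497 [0.62583186 0.9752193  0.00575684] 14.3
0.007720663617824919 ((556.9, 8.8), (199.6, 118.2), 0.07)
```

View pics/k_wrist.png

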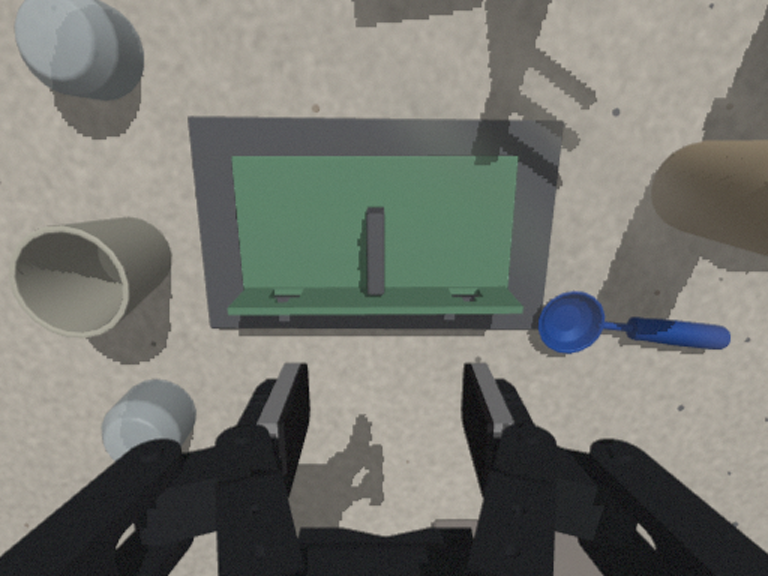

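View pics/k_scene.png

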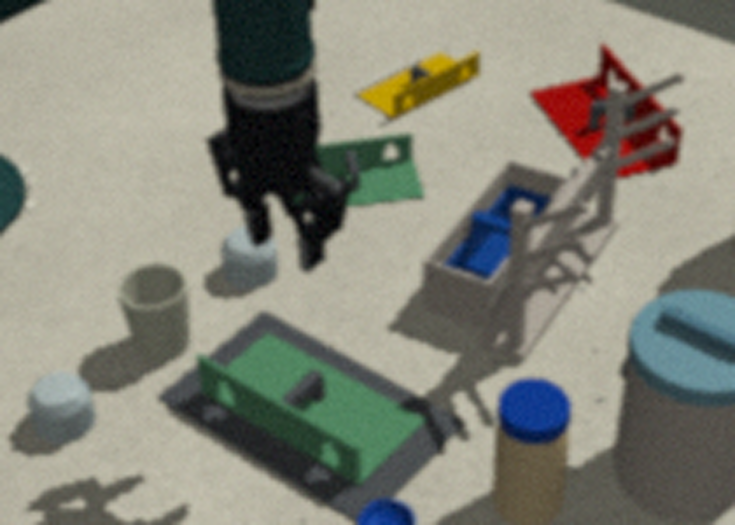

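The cover lies flat on the mat, top at 0.0077, and clear of the mat edges in both views. Next I'll go back over the tub for the basket.

Request:
arm_command:
  rows:
    - {"xyz":[0,0,0],"delta_rot":[0,0,-0.1425],"gripper":0.05}
    - {"xyz":[0,0,0],"delta_rot":[0,0,-0.1425],"gripper":0.05}
    - {"xyz":[0,0,0],"delta_rot":[0,0,-0.1425],"gripper":0.05}
    - {"xyz":[0,0,0],"delta_rot":[0,0,-0.1425],"gripper":0.05}
    - {"xyz":[0,0,0],"delta_rot":[0,0,-0.1425],"gripper":0.05}
    - {"xyz":[0,0,0],"delta_rot":[0,0,-0.1425],"gripper":0.05}
    - {"xyz":[0,0,0],"delta_rot":[0,0,-0.1425],"gripper":0.05}
    - {"xyz":[0,0,0],"delta_rot":[0,0,-0.1425],"gripper":0.05}
    - {"xyz":[0,0,0],"delta_rot":[0,0,-0.1425],"gripper":0.05}
    - {"xyz":[0,0,0],"delta_rot":[0,0,-0.1425],"gripper":0.05}
    - {"xyz":[0,0,0],"delta_rot":[0,0,-0.1425],"gripper":0.05}
    - {"xyz":[0,0,0],"delta_rot":[0,0,-0.1425],"gripper":0.05}

```text
time: 15.55
tool_pos: [0.5558, -0.0008, 0.1737]
tcp_rot: [-2.05, -2.376, 0.004]
wrist_force: [-1.2, -0.1, -0.3]
width: 0.587
```

Request:
arm_command:
  rows:
    - {"xyz":[0.0366,0.003,0],"delta_rot":[0,0,0],"gripper":0.05}
    - {"xyz":[0.0366,0.003,0],"delta_rot":[0,0,0],"gripper":0.05}
    - {"xyz":[0.0366,0.003,0],"delta_rot":[0,0,0],"gripper":0.05}
    - {"xyz":[0.0366,0.003,0],"delta_rot":[0,0,0],"gripper":0.05}
    - {"xyz":[0.0366,0.003,0],"delta_rot":[0,0,0],"gripper":0.05}
    - {"xyz":[0.0366,0.003,0],"delta_rot":[0,0,0],"gripper":0.05}
    - {"xyz":[0.0366,0.003,0],"delta_rot":[0,0,0],"gripper":0.05}
    - {"xyz":[0.0366,0.003,0],"delta_rot":[0,0,0],"gripper":0.05}
    - {"xyz":[0,0,0],"delta_rot":[0,0,0],"gripper":0.05}
    - {"xyz":[0,0,0],"delta_rot":[0,0,0],"gripper":0.05}

```text
time: 16.55
tool_pos: [0.5386, 0.2924, 0.1739]
tcp_rot: [-2.056, -2.374, 0.006]
wrist_force: [0.3, -0.8, -1.0]
width: 0.583
```

```bash
python3 - <<'E'
from h import *
c=grab("wrist"); W=pts(c);save("l_wrist",c["pixels"],1.5)
s=bot.read_state();print(s["tool_pos"],s["time"]);print(R.from_rotvec(s["tcp_rot"]).as_matrix().round(4))
hsv=cv2.cvtColor(c["pixels"],cv2.COLOR_RGB2HSV)
b=(hsv[...,0]>100)&(hsv[...,0]<130)&(hsv[...,1]>110)&(W[...,0]>.5)&(W[...,1]>.15)
br=b&(W[...,2]>.058)&(W[...,2]<.068);print("bridge",br.sum(),np.median(W[br][:,2]),rect(W[br]))
ri=b&(W[...,2]>.036)&(W[...,2]<.045);print("rim",ri.sum(),np.median(W[ri][:,2]),rect(W[ri]))
E
```

```text
[0.53893119 0.29163026 0.17425265] 16.6
[[-0.1415  0.9899 -0.0029]
 [ 0.9899  0.1415 -0.002 ]
 [-0.0016 -0.0031 -1.    ]]
bridge 866 0.0615048719683009 ((582.3, 298.5), (60.8, 13.7), 8.45)
rim 1481 0.03949323517420239 ((587.6, 299.3), (58.8, 180.2), 7.82)
```

View pics/l_wrist.png

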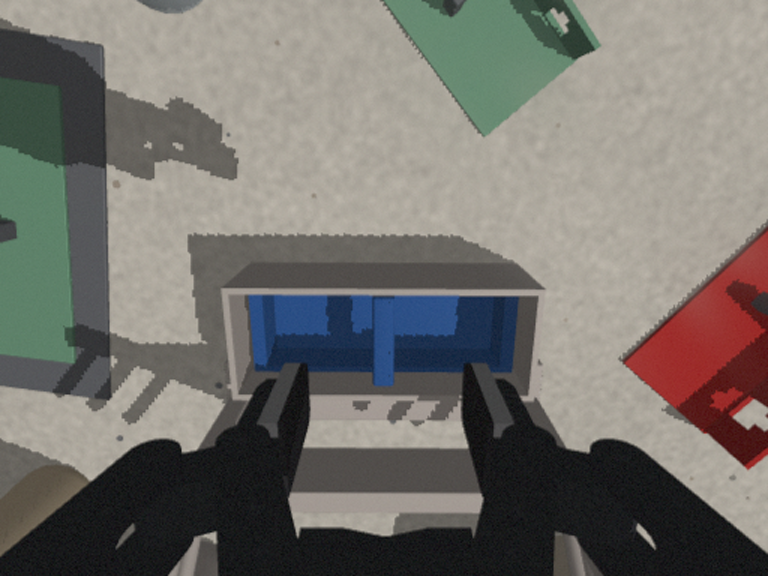

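Request:
arm_command:
  force: 50
  rows:
    - {"xyz":[0,0.022,0],"delta_rot":[0,0,0],"gripper":0.05}
    - {"xyz":[0.001,0.022,0],"delta_rot":[0,0,0],"gripper":0.05}
    - {"xyz":[0,0,0.035],"delta_rot":[0,0,0],"gripper":0.05}
    - {"xyz":[0,0,0.035],"delta_rot":[0,0,0],"gripper":0.05}
    - {"xyz":[0,0,0.035],"delta_rot":[0,0,0],"gripper":0.05}
    - {"xyz":[0,0,0.03],"delta_rot":[0,0,0],"gripper":0.05}
    - {"xyz":[0,0,0.015],"delta_rot":[0,0,0],"gripper":0.05}
    - {"xyz":[0,0,0],"delta_rot":[0,0,0],"gripper":0.05}

```text
time: 17.4
tool_pos: [0.5811, 0.2971, 0.0228]
tcp_rot: [-2.059, -2.369, 0.009]
wrist_force: [-0.7, 0.0, 0.1]
width: 0.588
```

```bash
python3 - <<'E'
from h import *
c=grab("wrist"); W=pts(c);save("m_wrist",c["pixels"],1.5)
s=bot.read_state();print(s["tool_pos"],s["time"],s["wrist_force"]);print(R.from_rotvec(s["tcp_rot"]).as_matrix().round(4))
E
```

```text
[0.58281012 0.29818208 0.02511234] 17.45 [-0.15918445 -0.31277285  1.14527504]
[[-1.396e-01  9.902e-01 -2.300e-03]
 [ 9.902e-01  1.396e-01 -1.200e-03]
 [-9.000e-04 -2.500e-03 -1.000e+00]]
```

View pics/m_wrist.png

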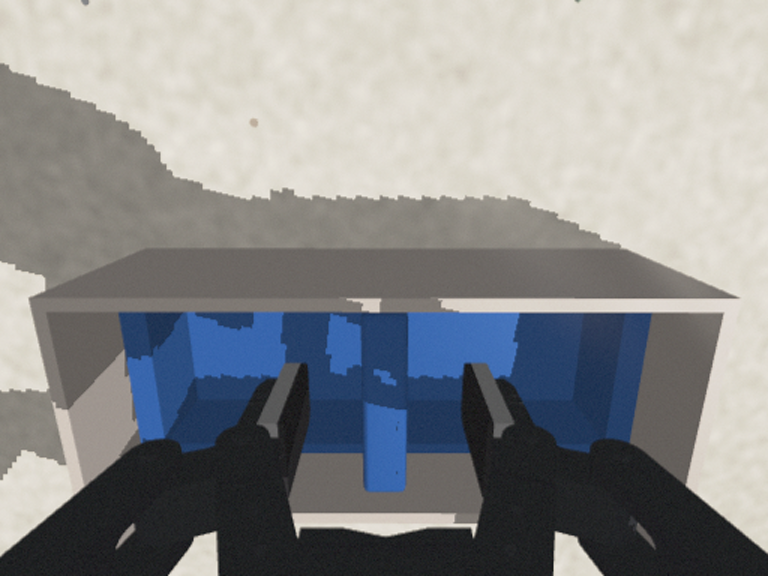

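The bridge (385,400) is centred between the fingers. Descend 17 mm more and close.

Request:
arm_command:
  force: 50
  rows:
    - {"xyz":[0,0,0.009],"delta_rot":[0,0,0],"gripper":0.05}
    - {"xyz":[0,0,0.008],"delta_rot":[0,0,0],"gripper":0.05}
    - {"xyz":[0,0,0],"delta_rot":[0,0,0],"gripper":0.0}
    - {"xyz":[0,0,0],"delta_rot":[0,0,0],"gripper":0.0}
    - {"xyz":[0,0,0],"delta_rot":[0,0,0],"gripper":0.0}
    - {"xyz":[0,0,0],"delta_rot":[0,0,0],"gripper":0.0}
    - {"xyz":[0,0,0],"delta_rot":[0,0,0],"gripper":0.0}
    - {"xyz":[0,0,-0.006],"delta_rot":[0,0,0],"gripper":0.0}
    - {"xyz":[0,0,-0.01],"delta_rot":[0,0,0],"gripper":0.0}
    - {"xyz":[0,0,0],"delta_rot":[0,0,0],"gripper":0.0}

```text
time: 18.45
tool_pos: [0.5847, 0.3002, 0.027]
tcp_rot: [2.058, 2.372, 0.004]
wrist_force: [1.8, 0.1, -1.2]
width: 0.152
```

The bridge is held, with an opening of about 13 mm. Lift clear, carry across at height and turn.

Request:
arm_command:
  rows:
    - {"xyz":[0,0,-0.015],"delta_rot":[0,0,0],"gripper":0.0}
    - {"xyz":[0,0,-0.025],"delta_rot":[0,0,0],"gripper":0.0}
    - {"xyz":[0,0,-0.03],"delta_rot":[0,0,0],"gripper":0.0}
    - {"xyz":[0,0,-0.03],"delta_rot":[0,0,0],"gripper":0.0}
    - {"xyz":[0,0,-0.02],"delta_rot":[0,0,0],"gripper":0.0}
    - {"xyz":[0,0,0],"delta_rot":[0,0,0],"gripper":0.0}

```text
time: 19.05
tool_pos: [0.5864, 0.3009, 0.1507]
tcp_rot: [2.057, 2.37, 0.013]
wrist_force: [1.1, 0.2, -1.6]
width: 0.154
```

```bash
python3 - <<'E'
from h import *
c=grab("wrist"); save("n_wrist",c["pixels"],1.5)
s=bot.read_state();print(s["tool_pos"],s["time"],s["wrist_force"],s["width"])
c=grab("side"); save("n_side",c["pixels"][100:250,140:350],3.5)
E
```

```text
[0.58499654 0.30028156 0.14796365] 19.1 [-0.41845032  0.32933032 -2.2361618 ] 0.15472055160485054
```

View pics/n_wrist.png

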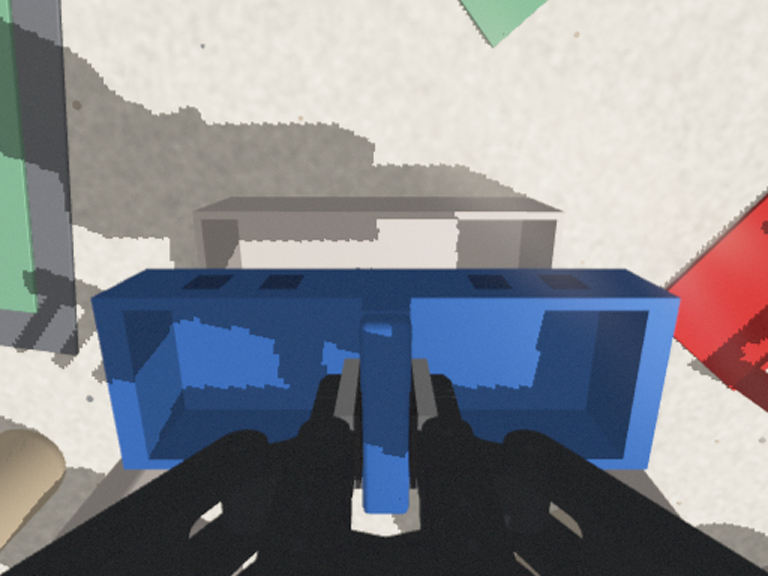

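View pics/n_side.png

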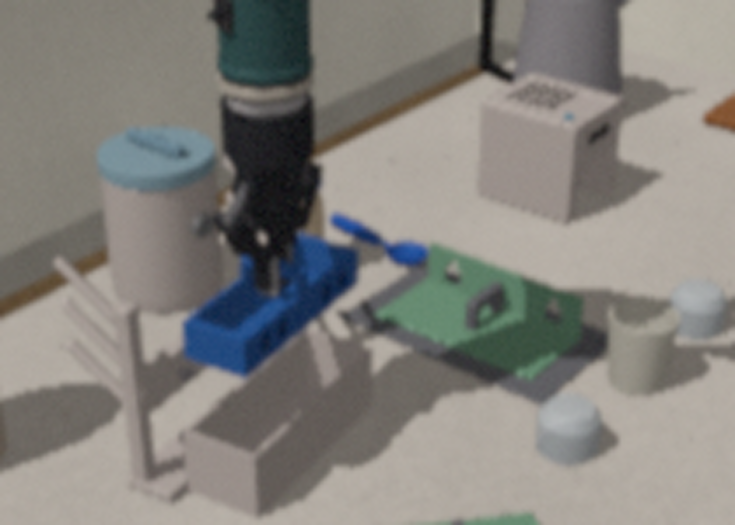

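Request:
arm_command:
  rows:
    - {"xyz":[-0.02,-0.01,0],"delta_rot":[0,0,0],"gripper":0.0}
    - {"xyz":[-0.037,-0.0105,0],"delta_rot":[0,0,0],"gripper":0.0}
    - {"xyz":[-0.037,-0.0105,0],"delta_rot":[0,0,0],"gripper":0.0}
    - {"xyz":[-0.037,-0.0105,0],"delta_rot":[0,0,0],"gripper":0.0}
    - {"xyz":[-0.037,-0.0105,0],"delta_rot":[0,0,0],"gripper":0.0}
    - {"xyz":[-0.037,-0.0105,0],"delta_rot":[0,0,0],"gripper":0.0}
    - {"xyz":[-0.037,-0.0105,0],"delta_rot":[0,0,0],"gripper":0.0}
    - {"xyz":[-0.037,-0.0105,0],"delta_rot":[0,0,0],"gripper":0.0}
    - {"xyz":[-0.037,-0.0105,0],"delta_rot":[0,0,0],"gripper":0.0}
    - {"xyz":[-0.037,-0.0105,0],"delta_rot":[0,0,0],"gripper":0.0}
    - {"xyz":[-0.037,-0.0105,0],"delta_rot":[0,0,0],"gripper":0.0}
    - {"xyz":[-0.037,-0.0105,0],"delta_rot":[0,0,0],"gripper":0.0}

```text
time: 20.35
tool_pos: [0.5172, -0.1418, 0.1428]
tcp_rot: [-2.057, -2.37, 0.002]
wrist_force: [1.2, 0.0, -1.7]
width: 0.156
```

Request:
arm_command:
  rows:
    - {"xyz":[-0.037,-0.0105,0],"delta_rot":[0,0,0],"gripper":0.0}
    - {"xyz":[-0.037,-0.0105,0],"delta_rot":[0,0,0],"gripper":0.0}
    - {"xyz":[-0.037,-0.0105,0],"delta_rot":[0,0,0],"gripper":0.0}
    - {"xyz":[-0.037,-0.0105,0],"delta_rot":[0,0,0],"gripper":0.0}
    - {"xyz":[-0.018,-0.001,0],"delta_rot":[0,0,0],"gripper":0.0}
    - {"xyz":[0,0,0],"delta_rot":[0,0,0.11],"gripper":0.0}
    - {"xyz":[0,0,0],"delta_rot":[0,0,0.14],"gripper":0.0}
    - {"xyz":[0,0,0],"delta_rot":[0,0,0.14],"gripper":0.0}
    - {"xyz":[0,0,0],"delta_rot":[0,0,0.14],"gripper":0.0}
    - {"xyz":[0,0,0],"delta_rot":[0,0,0.14],"gripper":0.0}
    - {"xyz":[0,0,0],"delta_rot":[0,0,0.14],"gripper":0.0}

```text
time: 21.45
tool_pos: [0.4994, -0.3098, 0.1431]
tcp_rot: [-2.828, -1.36, 0.002]
wrist_force: [0.3, 0.1, -2.6]
width: 0.155
```

Request:
arm_command:
  rows:
    - {"xyz":[0,0,0],"delta_rot":[0,0,0.14],"gripper":0.0}
    - {"xyz":[0,0,0],"delta_rot":[0,0,0.14],"gripper":0.0}
    - {"xyz":[0,0,0],"delta_rot":[0,0,0.14],"gripper":0.0}
    - {"xyz":[0,0,0],"delta_rot":[0,0,0.14],"gripper":0.0}
    - {"xyz":[0,0,0],"delta_rot":[0,0,0.14],"gripper":0.0}
    - {"xyz":[0,0,0],"delta_rot":[0,0,0.14],"gripper":0.0}
    - {"xyz":[0,0,0],"delta_rot":[0,0,0.06],"gripper":0.0}
    - {"xyz":[0,0,0],"delta_rot":[0,0,0],"gripper":0.0}

```text
time: 22.25
tool_pos: [0.4994, -0.3099, 0.1433]
tcp_rot: [-3.139, -0.004, 0.004]
wrist_force: [0.1, -0.1, -2.3]
width: 0.16
```

```bash
python3 - <<'E'
from h import *
c=grab("wrist"); W=pts(c);save("o_wrist",c["pixels"],1.5);np.savez("o_wrist.npz",**c)
s=bot.read_state();print(s["tool_pos"],s["time"],s["width"],s["q"].round(2));print(R.from_rotvec(s["tcp_rot"]).as_matrix().round(4))
hsv=cv2.cvtColor(c["pixels"],cv2.COLOR_RGB2HSV)
b=(hsv[...,0]>100)&(hsv[...,0]<130)&(hsv[...,1]>110)
z=W[...,2];print(np.nanpercentile(z[b],[2,50,98]));br=b&(z>np.nanmax(z[b])-.006)
d=(z>.12)&(z<.14)&~b&(W[...,0]>.58);print("docktop",d.sum(),rect(W[d]),np.median(z[d]))
E
```

```text
[ 0.49953542 -0.31014509  0.14353288] 22.3 0.15437641027435364 [-0.6   0.15  1.86  0.    1.14 -0.6 ]
[[ 1.      0.0038 -0.0021]
 [ 0.0038 -1.      0.0018]
 [-0.0021 -0.0018 -1.    ]]
[0.14028678 0.15560897 0.19575335]
docktop 12919 ((627.6, -312.1), (61.8, 129.0), 11.99) 0.1295264957490817
```

View pics/o_wrist.png

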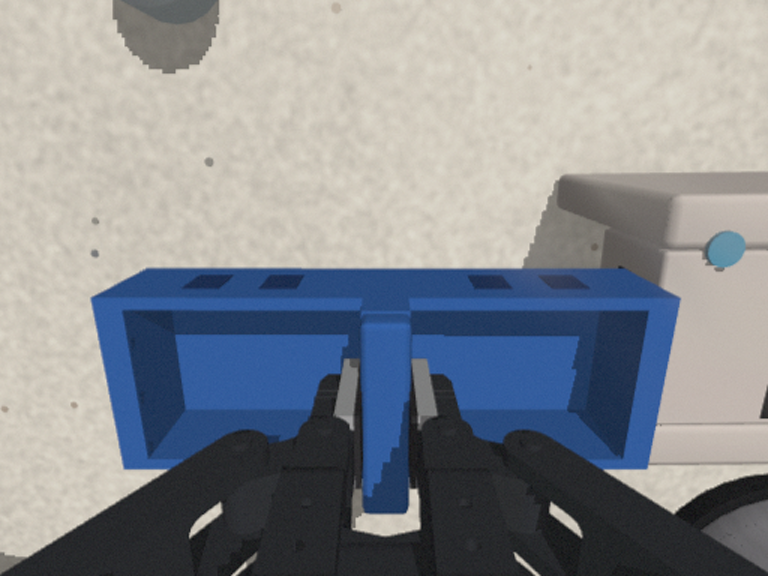

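```bash
python3 - <<'E'
from h import *
c=dict(np.load("o_wrist.npz"));W=pts(c);z=W[...,2]
hsv=cv2.cvtColor(c["pixels"],cv2.COLOR_RGB2HSV);b=(hsv[...,0]>95)&(hsv[...,0]<130)&(hsv[...,1]>90)
for s,e in ((.615,.625),(.625,.635),(.635,.645),(.645,.655)):
    d=(z>.115)&(z<.136)&~b&(W[...,0]>s)&(W[...,0]<e);y=W[d][:,1];print(s,y.min().round(4),y.max().round(4))
d=(z>.04)&(z<.136)&~b&(W[...,0]>.58)&(W[...,0]<.64)
for lo in (-.275,-.29,-.33,-.35):
    k=d&(np.abs(W[...,1]-lo)<.006);print(lo,np.nanpercentile(W[k][:,0],1) if k.sum() else None)
u=[m for m in [(z<.01)]]
# basket rim
r=b&(z>.1)&(W[...,0]<.61); print("basket rim z",np.nanpercentile(z[r],[1,5,50]))
k=r&(np.abs(z-np.nanmedian(z[r]))<.05)
for zz in np.arange(.12,.2,.005): print(round(zz,3),(r&(abs(z-zz)<.0025)).sum(),end=" ")
E
```

```text
0.615 -0.3703 -0.2495
0.625 -0.3704 -0.2494
0.635 -0.3708 -0.2492
0.645 -0.3712 -0.2492
-0.275 0.6067481615940438
-0.29 0.606979778613319
-0.33 0.6167959583216246
-0.35 0.6169307865157915
basket rim z [0.14001931 0.1406045  0.15568613]
0.12 0 0.125 0 0.13 0 0.135 1 0.14 14750 0.145 2451 0.15 2328 0.155 2492 0.16 2431 0.165 2546 0.17 3342 0.175 7070 0.18 131 0.185 169 0.19 139 0.195 4127 0.2 20
```

Dock centre y is -0.310, yaw is about 0, the mouth is at x≈0.607, and the basket underside is at about z 0.137. Lower it.

Request:
arm_command:
  rows:
    - {"xyz":[0,0,0.02],"delta_rot":[0,0,0],"gripper":0.0}
    - {"xyz":[0,0,0.03],"delta_rot":[0,0,0],"gripper":0.0}
    - {"xyz":[0,0,0.03],"delta_rot":[0,0,0],"gripper":0.0}
    - {"xyz":[0,0,0.025],"delta_rot":[0,0,0],"gripper":0.0}
    - {"xyz":[0,0,0.015],"delta_rot":[0,0,0],"gripper":0.0}
    - {"xyz":[0,0,0.008],"delta_rot":[0,0,0],"gripper":0.0}
    - {"xyz":[0,0,0.003],"delta_rot":[0,0,0],"gripper":0.0}
    - {"xyz":[0,0,0],"delta_rot":[0,0,0],"gripper":0.0}

```text
time: 23.1
tool_pos: [0.5007, -0.3115, 0.0146]
tcp_rot: [3.141, 0.004, 0.001]
wrist_force: [-0.3, -0.1, -1.1]
width: 0.153
```

```bash
python3 - <<'E'
from h import *
c=grab("wrist"); W=pts(c);z=W[...,2]
s=bot.read_state();print(s["tool_pos"],s["wrist_force"])
hsv=cv2.cvtColor(c["pixels"],cv2.COLOR_RGB2HSV);b=(hsv[...,0]>95)&(hsv[...,0]<130)&(hsv[...,1]>90)
h,e=np.histogram(z[b],np.arange(0,.075,.001));print([(round(e[i],3),h[i]) for i in range(len(h)) if h[i]>600])
E
```

```text
[ 0.50103747 -0.31178019  0.01514821] [ 0.4434428   0.10775123 -0.82377996]
[(np.float64(0.011), np.int64(2550)), (np.float64(0.012), np.int64(8984)), (np.float64(0.013), np.int64(3321)), (np.float64(0.043), np.int64(1713)), (np.float64(0.044), np.int64(4701)), (np.float64(0.045), np.int64(1591)), (np.float64(0.065), np.int64(872)), (np.float64(0.066), np.int64(2458)), (np.float64(0.067), np.int64(661))]
```

Request:
arm_command:
  rows:
    - {"xyz":[0,0,0.003],"delta_rot":[0,0,0],"gripper":0.0}
    - {"xyz":[0,0,0.003],"delta_rot":[0,0,0],"gripper":0.0}
    - {"xyz":[0,0,0.002],"delta_rot":[0,0,0],"gripper":0.0}
    - {"xyz":[0,0,0.001],"delta_rot":[0,0,0],"gripper":0.0}
    - {"xyz":[0,0,0],"delta_rot":[0,0,0],"gripper":0.0}

```text
time: 23.65
tool_pos: [0.5002, -0.3113, 0.0057]
tcp_rot: [-3.142, -0.003, -0.0]
wrist_force: [-1.9, 2.2, 3.0]
width: 0.155
```

It is in contact at +3 N. Release and rise.

Request:
arm_command:
  rows:
    - {"xyz":[0,0,0],"delta_rot":[0,0,0],"gripper":0.045}
    - {"xyz":[0,0,0],"delta_rot":[0,0,0],"gripper":0.045}
    - {"xyz":[0,0,0],"delta_rot":[0,0,0],"gripper":0.045}
    - {"xyz":[0,0,-0.01],"delta_rot":[0,0,0],"gripper":0.045}
    - {"xyz":[0,0,-0.03],"delta_rot":[0,0,0],"gripper":0.045}
    - {"xyz":[0,0,-0.04],"delta_rot":[0,0,0],"gripper":0.045}
    - {"xyz":[0,0,-0.03],"delta_rot":[0,0,0],"gripper":0.045}
    - {"xyz":[0,0,0],"delta_rot":[0,0,0],"gripper":0.045}

```text
time: 24.45
tool_pos: [0.5041, -0.3139, 0.122]
tcp_rot: [3.135, 0.003, 0.015]
wrist_force: [0.6, -0.8, 0.4]
width: 0.528
```

```bash
python3 - <<'E'
from h import *
c=grab("wrist"); W=pts(c);z=W[...,2];save("p_wrist",c["pixels"],1.5)
s=bot.read_state();print(s["tool_pos"],s["wrist_force"],s["width"],s["time"])
hsv=cv2.cvtColor(c["pixels"],cv2.COLOR_RGB2HSV);b=(hsv[...,0]>95)&(hsv[...,0]<130)&(hsv[...,1]>90)&(W[...,0]<.6)
r=b&(z>.033)&(z<.039);print("rim",rect(W[r]),np.median(z[r]));r=b&(z>.055)&(z<.061);print("bridge",rect(W[r]))
E
```

```text
[ 0.50247739 -0.31286204  0.11916764] [-0.05146708  0.20340533 -0.13281007] 0.5237512535285233 24.5
rim ((499.4, -308.9), (180.4, 62.7), 0.16) 0.03559059394941183
bridge ((498.9, -308.4), (13.5, 61.3), 0.22)
```

View pics/p_wrist.png

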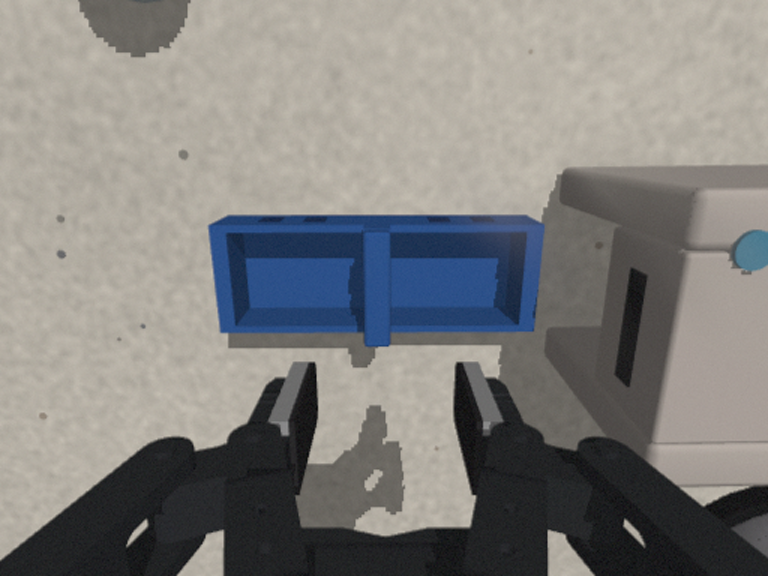

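The basket stands released at (0.499,-0.309), level. Next I'll go to its near end wall at x≈0.414.

Request:
arm_command:
  force: 50
  rows:
    - {"xyz":[-0.029,-0.001,0],"delta_rot":[0,0,0],"gripper":0.04}
    - {"xyz":[-0.029,-0.001,0],"delta_rot":[0,0,0],"gripper":0.04}
    - {"xyz":[-0.029,0,0],"delta_rot":[0,0,0],"gripper":0.04}
    - {"xyz":[0,0,0.03],"delta_rot":[0,0,0],"gripper":0.04}
    - {"xyz":[0,0,0.03],"delta_rot":[0,0,0],"gripper":0.04}
    - {"xyz":[0,0,0.02],"delta_rot":[0,0,0],"gripper":0.04}
    - {"xyz":[0,0,0],"delta_rot":[0,0,0],"gripper":0.04}
    - {"xyz":[0,0,0],"delta_rot":[0,0,0],"gripper":0.04}

```text
time: 25.3
tool_pos: [0.4123, -0.3087, 0.0343]
tcp_rot: [-3.14, -0.003, 0.003]
wrist_force: [0.1, -0.4, 0.3]
width: 0.47
```

```bash
python3 - <<'E'
from h import *
c=grab("wrist"); W=pts(c);z=W[...,2];save("q_wrist",c["pixels"],1.5)
s=bot.read_state();print(s["tool_pos"],s["wrist_force"],s["width"],s["time"]);print(R.from_rotvec(s["tcp_rot"]).as_matrix().round(4))
hsv=cv2.cvtColor(c["pixels"],cv2.COLOR_RGB2HSV);b=(hsv[...,0]>95)&(hsv[...,0]<130)&(hsv[...,1]>90)&(W[...,0]<.6)
r=b&(z>.033)&(z<.039);print("rim",rect(W[r]),np.median(z[r]),W[r][:,0].min());r=b&(z>.055)&(z<.061);print("bridge",rect(W[r]))
E
```

```text
[ 0.41328822 -0.30948343  0.03535545] [-0.04315155 -1.06068725  0.76960812] 0.4647016758074588 25.35
[[ 1.      0.0021 -0.    ]
 [ 0.0021 -1.      0.    ]
 [-0.     -0.     -1.    ]]
rim ((487.5, -309.3), (156.2, 63.4), 0.11) 0.03558945570487801 0.40939818339558576
bridge ((479.8, -298.0), (56.5, 80.1), 65.27)
```

View pics/q_wrist.png

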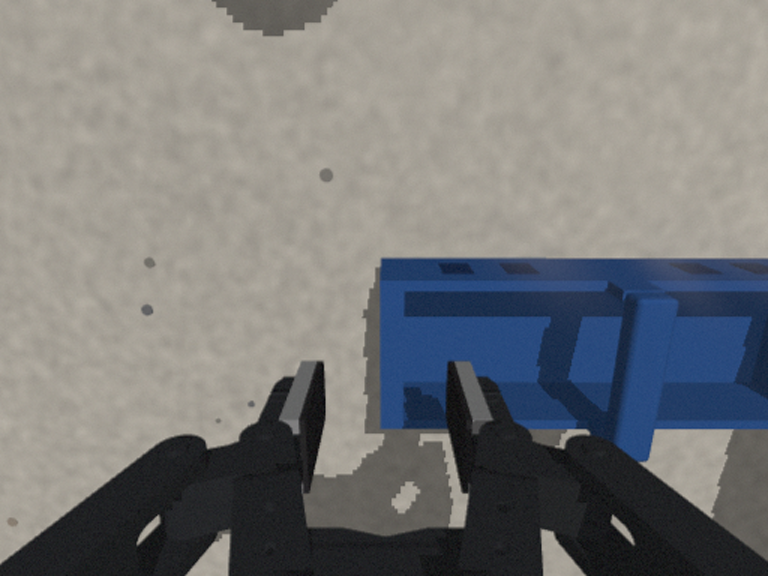

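The end wall (0.4094 to 0.4184) is centred between the fingers. Descend 53 mm and close.

Request:
arm_command:
  force: 50
  rows:
    - {"xyz":[0,0,0.02],"delta_rot":[0,0,0],"gripper":0.04}
    - {"xyz":[0,0,0.02],"delta_rot":[0,0,0],"gripper":0.04}
    - {"xyz":[0,0,0.009],"delta_rot":[0,0,0],"gripper":0.04}
    - {"xyz":[0,0,0.004],"delta_rot":[0,0,0],"gripper":0.04}
    - {"xyz":[0,0,0],"delta_rot":[0,0,0],"gripper":0.04}

```text
time: 25.85
tool_pos: [0.4134, -0.3096, -0.0176]
tcp_rot: [3.141, 0.003, 0.0]
wrist_force: [-0.2, 0.3, -1.1]
width: 0.47
```

Request:
arm_command:
  force: 40
  rows:
    - {"xyz":[0,0,0],"delta_rot":[0,0,0],"gripper":0.0}
    - {"xyz":[0,0,0],"delta_rot":[0,0,0],"gripper":0.0}
    - {"xyz":[0,0,0],"delta_rot":[0,0,0],"gripper":0.0}
    - {"xyz":[0,0,0],"delta_rot":[0,0,0],"gripper":0.0}

```text
time: 26.25
tool_pos: [0.4139, -0.3101, -0.0168]
tcp_rot: [3.14, 0.003, 0.002]
wrist_force: [0.2, 0.6, 5.6]
width: 0.095
```

```bash
python3 - <<'E'
from h import *
c=grab("wrist"); W=pts(c);z=W[...,2];save("r_wrist",c["pixels"],1.5)
s=bot.read_state();print(s["tool_pos"],s["wrist_force"],s["width"],s["time"]);print(R.from_rotvec(s["tcp_rot"]).as_matrix().round(4))
E
```

```text
[ 0.41394911 -0.31008701 -0.01680038] [-0.69693916 -0.25592511  5.65434827] 0.0997386286872533 26.3
[[ 1.      0.0021  0.0015]
 [ 0.0021 -1.     -0.0013]
 [ 0.0015  0.0013 -1.    ]]
```

View pics/r_wrist.png

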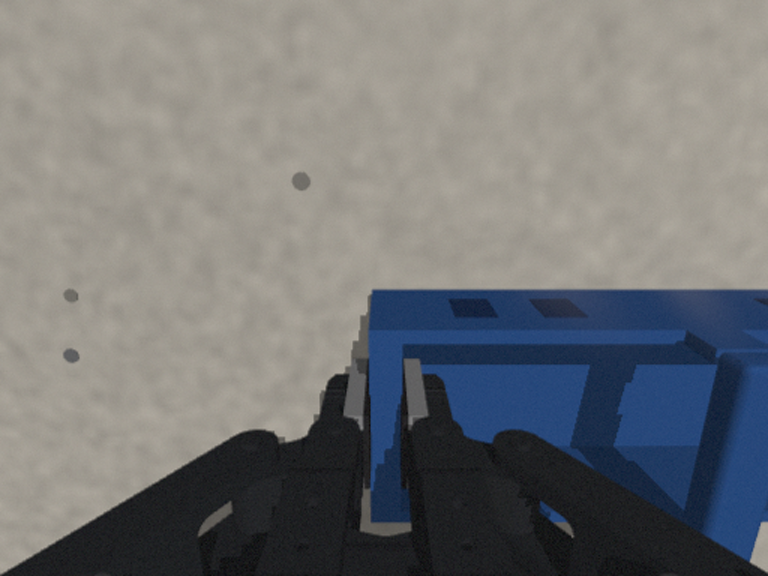

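The end wall is gripped with 8.5 mm opening. Slide in 125 mm, then approach the stop gently.

Request:
arm_command:
  rows:
    - {"xyz":[0.005,0,-0.0005],"delta_rot":[0,0,0],"gripper":0.0}
    - {"xyz":[0.012,0,0],"delta_rot":[0,0,0],"gripper":0.0}
    - {"xyz":[0.012,0,0],"delta_rot":[0,0,0],"gripper":0.0}
    - {"xyz":[0.012,0,0],"delta_rot":[0,0,0],"gripper":0.0}

```text
time: 26.7
tool_pos: [0.4531, -0.3095, -0.0168]
tcp_rot: [-3.141, -0.003, 0.004]
wrist_force: [-7.4, -0.3, 9.1]
width: 0.096
```

Request:
arm_command:
  rows:
    - {"xyz":[0.012,0,0],"delta_rot":[0,0,0],"gripper":0.0}
    - {"xyz":[0.012,0,0],"delta_rot":[0,0,0],"gripper":0.0}
    - {"xyz":[0.012,0,0],"delta_rot":[0,0,0],"gripper":0.0}
    - {"xyz":[0.012,0,0],"delta_rot":[0,0,0],"gripper":0.0}
    - {"xyz":[0.012,0,0],"delta_rot":[0,0,0],"gripper":0.0}
    - {"xyz":[0.012,0,0],"delta_rot":[0,0,0],"gripper":0.0}
    - {"xyz":[0.008,0,0],"delta_rot":[0,0,0],"gripper":0.0}
    - {"xyz":[0.004,0,0],"delta_rot":[0,0,0],"gripper":0.0}
    - {"xyz":[0,0,0],"delta_rot":[0,0,0],"gripper":0.0}

```text
time: 27.6
tool_pos: [0.5383, -0.3094, -0.0168]
tcp_rot: [3.141, 0.004, -0.001]
wrist_force: [-1.8, 0.3, 5.7]
width: 0.098
```

```bash
python3 - <<'E'
from h import *
c=grab("wrist"); W=pts(c);z=W[...,2];save("s_wrist",c["pixels"],1.5)
s=bot.read_state();print(s["tool_pos"],s["wrist_force"],s["width"],s["time"]);print(R.from_rotvec(s["tcp_rot"]).as_matrix().round(4))
E
```

```text
[ 0.53826597 -0.30943992 -0.01679766] [-2.25199771 -0.09760347  4.31367564] 0.10252285198506866 27.65
[[ 1.0e+00  2.3e-03 -1.0e-04]
 [ 2.3e-03 -1.0e+00 -4.0e-04]
 [-1.0e-04  4.0e-04 -1.0e+00]]
```

View pics/s_wrist.png

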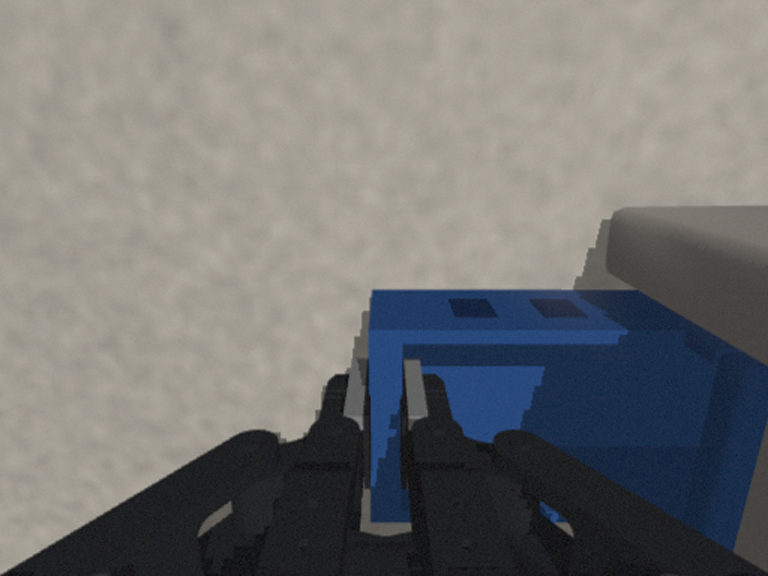

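Request:
arm_command:
  rows:
    - {"xyz":[0.003,0,0],"delta_rot":[0,0,0],"gripper":0.0}
    - {"xyz":[0.003,0,0],"delta_rot":[0,0,0],"gripper":0.0}
    - {"xyz":[0.003,0,0],"delta_rot":[0,0,0],"gripper":0.0}
    - {"xyz":[0,0,0],"delta_rot":[0,0,0],"gripper":0.0}

```text
time: 28.05
tool_pos: [0.5455, -0.3093, -0.0168]
tcp_rot: [-3.141, -0.004, 0.005]
wrist_force: [-7.8, 1.0, 9.4]
width: 0.099
```

Request:
arm_command:
  rows:
    - {"xyz":[0.001,0,0],"delta_rot":[0,0,0],"gripper":0.0}
    - {"xyz":[0.001,0,0],"delta_rot":[0,0,0],"gripper":0.0}

```text
time: 28.25
tool_pos: [0.5452, -0.3093, -0.0168]
tcp_rot: [-3.141, -0.004, 0.01]
wrist_force: [-18.9, -1.9, 12.8]
width: 0.094
```

TCP motion stopped at 0.5453 while the force rose to 19 N, so it has met something solid. I'll relieve the push, release, rise and measure.

Request:
arm_command:
  rows:
    - {"xyz":[-0.003,0,0],"delta_rot":[0,0,0],"gripper":0.0}
    - {"xyz":[0,0,0],"delta_rot":[0,0,0],"gripper":0.03}
    - {"xyz":[0,0,0],"delta_rot":[0,0,0],"gripper":0.03}
    - {"xyz":[0,0,0],"delta_rot":[0,0,0],"gripper":0.03}
    - {"xyz":[0,0,-0.01],"delta_rot":[0,0,0],"gripper":0.03}
    - {"xyz":[0,0,-0.02],"delta_rot":[0,0,0],"gripper":0.03}
    - {"xyz":[0,0,-0.03],"delta_rot":[0,0,0],"gripper":0.03}
    - {"xyz":[0,0,0],"delta_rot":[0,0,0],"gripper":0.03}

```text
time: 29.05
tool_pos: [0.5496, -0.311, 0.047]
tcp_rot: [3.137, 0.003, 0.011]
wrist_force: [0.3, -0.4, 1.1]
width: 0.349
```

```bash
python3 - <<'E'
from h import *
c=grab("wrist"); W=pts(c);z=W[...,2];save("t_wrist",c["pixels"],1.5)
s=bot.read_state();print(s["tool_pos"],s["wrist_force"],s["width"],s["time"])
hsv=cv2.cvtColor(c["pixels"],cv2.COLOR_RGB2HSV);b=(hsv[...,0]>95)&(hsv[...,0]<130)&(hsv[...,1]>90)&(W[...,0]<.62)
r=b&(z>.032)&(z<.04);print("rim",rect(W[r]),np.median(z[r]),W[r].min(0),W[r].max(0))
d=(~b)&(z>.06)&(z<.125)&(W[...,0]>.59)
print("dock front min x",np.nanpercentile(W[d][:,0],[.2,1,5]))
for y in (-.255,-.26,-.365): 
    k=(np.abs(W[...,1]-y)<.006)&(z>.02)&(z<.12)&(W[...,0]>.58);print(y,k.sum(),np.nanpercentile(W[k][:,0],[1,10]) if k.sum() else 0)
# tilt of rim
P=W[r];print(np.linalg.lstsq(np.c_[P[:,:2],np.ones(len(P))],P[:,2],rcond=None)[0])
c=grab("side");save("t_side",c["pixels"][100:180,255:345],8)
E
```

```text
[ 0.54853917 -0.31043395  0.04525501] [ 1.4600257  -0.41588462  0.07251933] 0.3520453980636899 29.1
rim ((580.0, -308.8), (63.3, 80.0), 89.92) 0.03561183366518764 [ 0.53998896 -0.34049468  0.0320009 ] [ 0.61992682 -0.27714985  0.03785955]
dock front min x [0.59172973 0.60638431 0.60683247]
-0.255 5938 [0.60667268 0.60708897]
-0.26 2801 [0.60659997 0.60689851]
-0.365 31 [0.60819543 0.6084666 ]
[-0.00699835  0.0021495   0.04008702]
```

View pics/t_wrist.png

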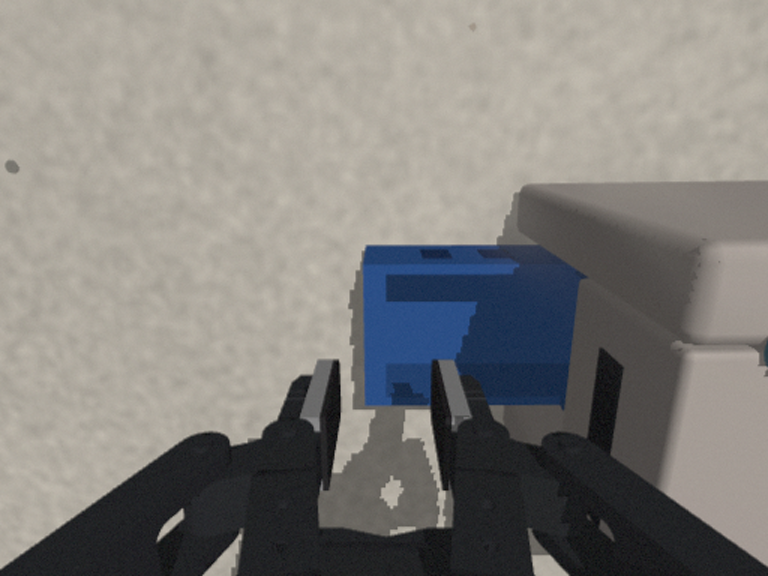

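View pics/t_side.png

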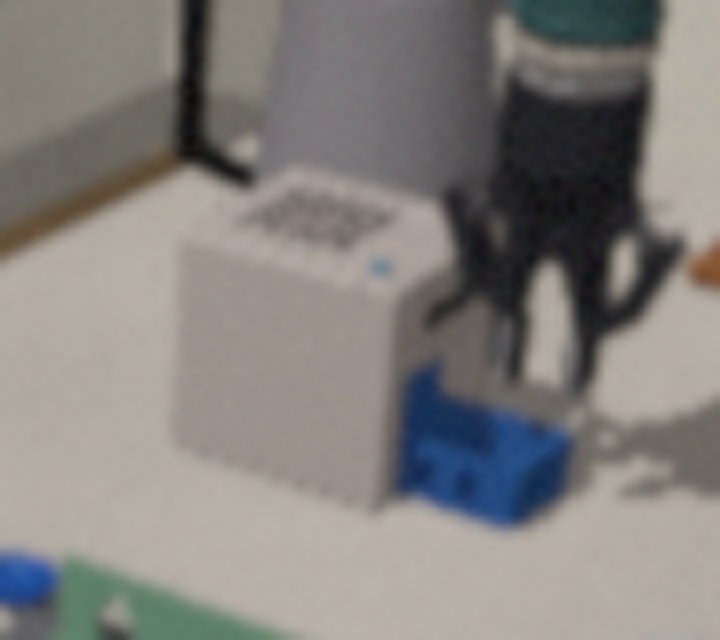

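The basket is level, centred and released. Its near end is at x 0.540, so about 66 mm stand out against a nominal 62. That is inside tolerance, but it could be grip-induced friction short of the stop. I'll check with a gentle push from outside with the fingers shut, which adds no down force.

Request:
arm_command:
  rows:
    - {"xyz":[-0.025,0,0],"delta_rot":[0,0,0],"gripper":0.0}
    - {"xyz":[-0.025,0,0],"delta_rot":[0,0,0],"gripper":0.0}
    - {"xyz":[0,0,0],"delta_rot":[0,0,0],"gripper":0.0}
    - {"xyz":[0,0,0.02],"delta_rot":[0,0,0],"gripper":0.0}
    - {"xyz":[0,0,0.02],"delta_rot":[0,0,0],"gripper":0.0}
    - {"xyz":[0,0,0.014],"delta_rot":[0,0,0],"gripper":0.0}
    - {"xyz":[0.01,0,0],"delta_rot":[0,0,0],"gripper":0.0}
    - {"xyz":[0.006,0,0],"delta_rot":[0,0,0],"gripper":0.0}
    - {"xyz":[0.004,0,0],"delta_rot":[0,0,0],"gripper":0.0}
    - {"xyz":[0.003,0,0],"delta_rot":[0,0,0],"gripper":0.0}
    - {"xyz":[0,0,0],"delta_rot":[0,0,0],"gripper":0.0}

```text
time: 30.25
tool_pos: [0.5205, -0.3096, -0.0104]
tcp_rot: [3.141, 0.004, 0.003]
wrist_force: [0.7, 0.5, -0.1]
width: -0.0
```

Request:
arm_command:
  rows:
    - {"xyz":[0.003,0,0],"delta_rot":[0,0,0],"gripper":0.0}
    - {"xyz":[0,0,0],"delta_rot":[0,0,0],"gripper":0.0}

```text
time: 30.45
tool_pos: [0.5225, -0.3093, -0.011]
tcp_rot: [3.141, 0.003, 0.001]
wrist_force: [0.1, -0.1, -0.7]
width: -0.001
```

Request:
arm_command:
  rows:
    - {"xyz":[0.003,0,0],"delta_rot":[0,0,0],"gripper":0.0}
    - {"xyz":[0.002,0,0],"delta_rot":[0,0,0],"gripper":0.0}
    - {"xyz":[0.001,0,0],"delta_rot":[0,0,0],"gripper":0.0}

```text
time: 30.75
tool_pos: [0.5277, -0.3091, -0.0114]
tcp_rot: [-3.141, -0.003, 0.002]
wrist_force: [-2.9, -0.3, 2.2]
width: -0.0
```

Request:
arm_command:
  rows:
    - {"xyz":[0.002,0,0],"delta_rot":[0,0,0],"gripper":0.0}
    - {"xyz":[0,0,0],"delta_rot":[0,0,0],"gripper":0.0}

```text
time: 30.95
tool_pos: [0.5302, -0.3092, -0.0115]
tcp_rot: [-3.142, -0.003, 0.0]
wrist_force: [-0.8, 0.2, 1.5]
width: -0.002
```

Request:
arm_command:
  rows:
    - {"xyz":[0.002,0,0],"delta_rot":[0,0,0],"gripper":0.0}
    - {"xyz":[0,0,0],"delta_rot":[0,0,0],"gripper":0.0}

```text
time: 31.15
tool_pos: [0.5324, -0.3092, -0.0115]
tcp_rot: [3.142, 0.003, 0.001]
wrist_force: [-0.2, 0.2, 0.8]
width: 0.004
```

Low force, so the basket is still sliding. Continue gently until the stop shows in the force.

Request:
arm_command:
  rows:
    - {"xyz":[0.001,0,0],"delta_rot":[0,0,0],"gripper":0.0}
    - {"xyz":[0.001,0,0],"delta_rot":[0,0,0],"gripper":0.0}

```text
time: 31.35
tool_pos: [0.5327, -0.3091, -0.0115]
tcp_rot: [-3.141, -0.004, 0.005]
wrist_force: [-8.6, -1.1, 6.0]
width: -0.002
```

```bash
python3 - <<'E'
from h import *
c=grab("wrist"); W=pts(c);z=W[...,2];save("u_wrist",c["pixels"],1.5)
s=bot.read_state();print(s["tool_pos"],s["wrist_force"],s["time"])
hsv=cv2.cvtColor(c["pixels"],cv2.COLOR_RGB2HSV);b=(hsv[...,0]>95)&(hsv[...,0]<130)&(hsv[...,1]>90)&(W[...,0]<.62)
r=b&(z>.032)&(z<.04);print("rim",np.median(z[r]),np.percentile(W[r][:,0],[0,.5,2]),W[r].max(0))
E
```

```text
[ 0.53268891 -0.30911554 -0.01148662] [-6.6595961   0.14642376  4.30789092] 31.4
rim 0.035563737430674036 [0.54546647 0.54554447 0.54577926] [ 0.61999052 -0.27701883  0.03881155]
```

View pics/u_wrist.png

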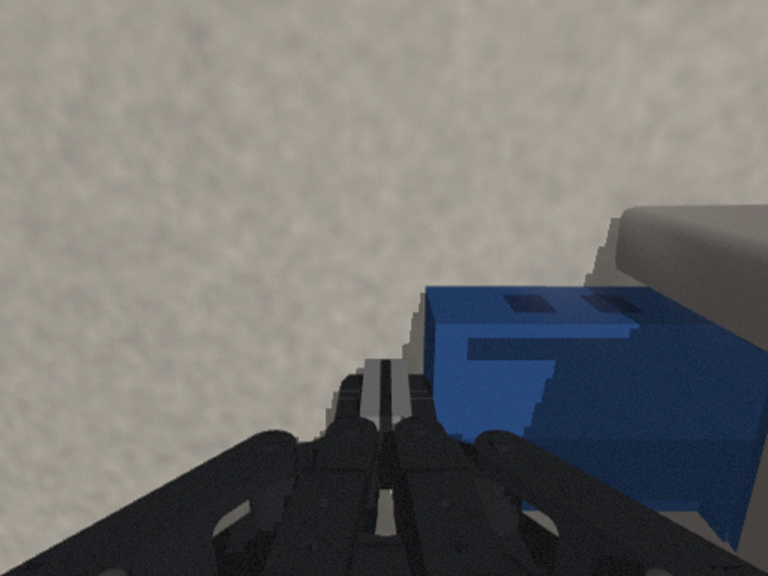

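The near end is now at 0.5455, so 61.5 mm stand out as expected, and the force rose at the stop. The earlier 3 mm relief move had drawn the gripped basket back. Back off, rise and check everything.

Request:
arm_command:
  rows:
    - {"xyz":[-0.005,0,0],"delta_rot":[0,0,0],"gripper":0.0}
    - {"xyz":[-0.015,0,0],"delta_rot":[0,0,0],"gripper":0.0}
    - {"xyz":[-0.02,0,0],"delta_rot":[0,0,0],"gripper":0.0}
    - {"xyz":[0,0,-0.04],"delta_rot":[0,0,0],"gripper":0.0}
    - {"xyz":[0,0,-0.05],"delta_rot":[0,0,0],"gripper":0.0}
    - {"xyz":[0,0,-0.05],"delta_rot":[0,0,0],"gripper":0.0}
    - {"xyz":[0,0,-0.03],"delta_rot":[0,0,0],"gripper":0.0}
    - {"xyz":[0,0,0],"delta_rot":[0,0,0],"gripper":0.0}
    - {"xyz":[0,0,0],"delta_rot":[0,0,0],"gripper":0.0}
    - {"xyz":[0,0,0],"delta_rot":[0,0,0],"gripper":0.0}

```text
time: 32.4
tool_pos: [0.4926, -0.3084, 0.1567]
tcp_rot: [-3.14, -0.003, 0.004]
wrist_force: [-0.0, 0.4, -0.4]
width: -0.001
```

```bash
python3 - <<'E'
from h import *
c=grab("wrist"); W=pts(c);z=W[...,2];save("v_wrist",c["pixels"],1.5)
s=bot.read_state();print(s["tool_pos"],s["wrist_force"],s["time"],abs(s["joint_vel"]).max())
hsv=cv2.cvtColor(c["pixels"],cv2.COLOR_RGB2HSV);b=(hsv[...,0]>95)&(hsv[...,0]<130)&(hsv[...,1]>90)&(W[...,0]<.605)
r=b&(z>.032)&(z<.04);print("rim",rect(W[r]),np.median(z[r]),np.percentile(W[r][:,0],[0,.5,2]))
d=(~b)&(z>.04)&(z<.12)&(abs(W[...,1]+.258)<.006)&(W[...,0]>.59);print("mouth x",np.nanpercentile(W[d][:,0],[1,5]) if d.any() else None)
c=grab("scene");save("v_scene",c["pixels"],1.5);W=pts(c);z=W[...,2];hsv=cv2.cvtColor(c["pixels"],cv2.COLOR_RGB2HSV)
c0=dict(np.load("a_scene.npz"));W0=pts(c0)
g=(hsv[...,0]>45)&(hsv[...,0]<85)&(hsv[...,1]>70)&(W[...,0]>.42)&(W[...,0]<.7)&(abs(W[...,1])<.12)&(z<.02);print("cover",rect(W[g]),np.median(z[g]))
for nm,bb in dict(capa=(.33,.43,.08,.19),cup=(.32,.44,-.06,.06),capb=(.33,.43,-.19,-.08),bottle=(.74,.84,-.01,.1)).items():
    f=lambda V:(V[...,0]>bb[0])&(V[...,0]<bb[1])&(V[...,1]>bb[2])&(V[...,1]<bb[3])&(V[...,2]>.015)
    print(nm,rect(W0[f(W0)]),rect(W[f(W)]))
E
```

```text
[ 0.49248768 -0.30826621  0.15617731] [-0.08240858 -0.16930202 -0.55990316] 32.45 0.010871623334916805
rim ((575.0, -308.4), (62.4, 59.8), 89.92) 0.03550335161651094 [0.54504683 0.5451896  0.54532663]
mouth x [0.60639678 0.60661707]
cover ((550.2, 17.6), (217.5, 107.5), 1.11) 0.010085899033619783
capa ((379.0, 127.6), (56.2, 55.8), 27.32) ((377.5, 128.7), (57.9, 54.3), 56.07)
cup ((377.2, -6.2), (66.6, 68.9), 77.46) ((376.0, -5.2), (66.3, 71.9), 44.82)
capb ((380.9, -140.8), (57.3, 53.4), 37.8) ((375.3, -150.0), (90.7, 80.0), 0.4)
bottle ((788.6, 43.0), (62.7, 63.4), 6.49) ((788.5, 43.3), (63.0, 63.1), 7.07)
```

View pics/v_wrist.png

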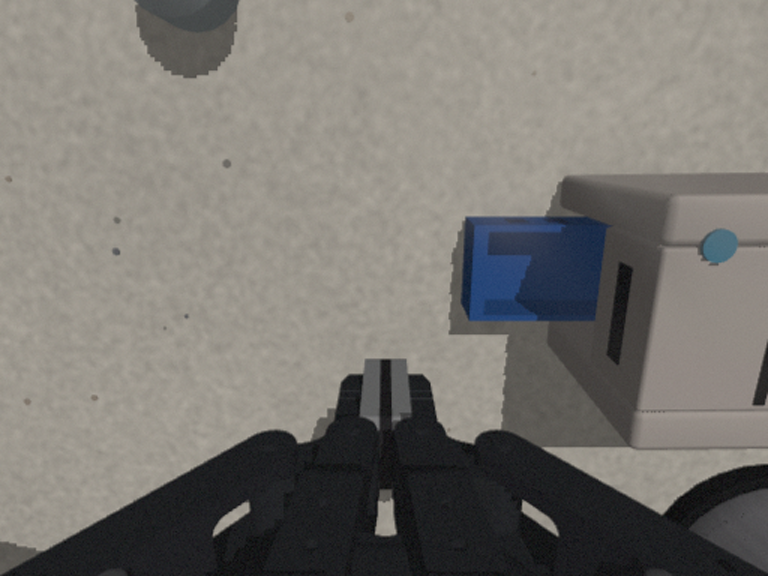

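View pics/v_scene.png

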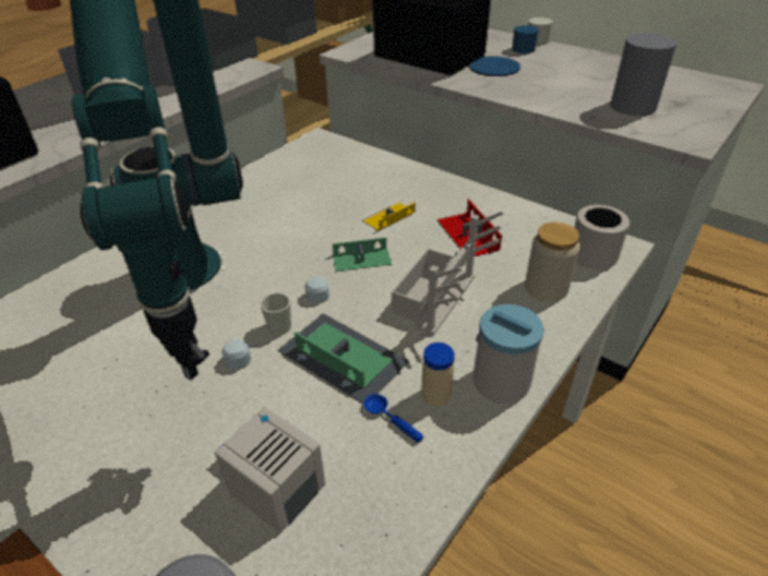

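Everything is in place. The cover is on the mat, the basket is 61.4 mm out and straight, the other objects haven't moved and the robot is clear. The larger cap_b rectangle comes from arm pixels in its window; the cap's picture position (235,352) is unchanged.

```bash
python3 -c "
from workcell import bot
print(bot.finish_job())"
```

```text
the job is handed in; nothing more can be done
None
```

I unhooked the green cover and set it on the mat. I then stood the basket on the counter, let go, re-gripped it by its near end, slid it into the dock to the stop, and handed the job in at about 32.5 s. `finish_job` reports no verdict.

**Last checks**
- **Cover:** it lies flat and released, lengthwise and handle up. Its top measured 7.7 mm after release. Its centre was about (0.557, 0.018), within a few mm of the mat's at (0.556, 0.017). The final scene view showed it in the same place.
- **Basket:** it is flat, with its rim at 35.5 mm and its centre line within 2 mm of the dock's. About 61.4 mm stands out, against 62 nominal, and the force rose when it met the stop.
- **Other objects:** the bottle, cup and cap_a measured within 2 mm of the start. The spoon and cap_b I checked only by eye in the final picture, and neither had moved. The arm was clear, with about 0 N at the wrist.

**What disagreed or failed on the way**
- **Tool position:** the reported TCP lies about 30 mm beyond the real fingertips. The first grip therefore closed above the bar without touching it. I corrected for this from camera depth.
- **Dock mouth:** the dark panel on the dock's far side is flush and not the opening. Depth readings showed the bay opens towards the robot.
- **First slide:** after it, the basket stood about 4 mm short, probably because I backed the arm off 3 mm before opening the gripper. I pushed it home with the fingers shut.
- **cap_b reading:** its final size came out too large, apparently because arm pixels fell in the measuring window.

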